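Pack the slide racks into the transport case

TASK

Pack up the microscope slides: swing the wire hasp off the lid's catch and right over to the front, open the lid until it stands up by itself, and slide every slide rack standing on the bench fully down into an empty well of its own, leaving the rack that is already stowed in its place. Then shut the lid fully and swing the hasp back over the catch until it lies flat. Never raise the lid against the fastened hasp, and leave the other things on the bench where they are.

Things in the scene. Friction and masses are not known exactly. Their poses are not given: they have to be found in the camera images.
- case: aluminium slide case fixed to the bench, 120 (own x) x 250 (y) x 80 high without lid, walls 6; origin: centre of underside, own -x is its front (robot side). Inside, a grey insert (top 42 above the bench) has four wells in a row along y, 58 apart, each 63 (x) x 33 (y), 34 deep, chamfered mouths. Racks fit with their long side along the case's x and then stay below the shut lid
- well0 (a point): centre of the floor of well 0 (well 0 at the case's -y end, well 3 at the +y end); axes as the case
- well1 (a point): centre of the floor of well 1 (well 0 at the case's -y end, well 3 at the +y end); axes as the case
- well2 (a point): centre of the floor of well 2 (well 0 at the case's -y end, well 3 at the +y end); axes as the case
- well3 (a point): centre of the floor of well 3 (well 0 at the case's -y end, well 3 at the +y end); axes as the case
- lid (a joint): lid angle, rad: 0 shut, grows as it opens upwards and away from the front, stop at 1.85. Panel 120 x 250 x 8 mm, about 350 g; its stiff hinge (friction 0.32 N m) holds it wherever it is left. It collides with racks that stand too high
- lid_hinge (a point): point on the lid's hinge axis (parallel to the case's y, along the rear rim, 60 mm behind the case's origin, 84 mm above the bench), level with the middle of the lid's pull bar
- lid_bar (a point): middle of the lid's pull bar: round, 8 mm thick, along the case's y, 52 mm free between the two arms that hold it 36 mm out from the lid's front edge, in the plane of the lid; 156 mm from the hinge axis. Shut, it is 84 mm above the bench, 36 mm in front of the case. Axes turn with the lid
- hasp (a joint): hasp angle, rad: 0 lying level over the lid around the catch (fastened), grows as its free end is lifted and swung over to the front, stop at 2.8. A flat wire loop (about 60 g); its hinge friction (0.045 N m) holds it wherever it is left. Nothing blocks the lid physically, so take care not to raise it while the hasp lies over it
- hasp_hinge (a point): point on the hasp's hinge axis (parallel to the case's y), at the case's front, 68 mm before and 60 mm to +y of its origin, 102 mm above the bench (14 mm above the top of the shut lid)
- hasp_bar (a point): middle of the hasp's grip bar: round, 8 mm thick, along the case's y, 80 mm from the hinge axis, 46 mm free between the side wires. A cross strip halfway to the hinge leaves 33 mm free beside the bar; the catch (18 wide, standing 24 up from the lid) is in the window next to the hinge. Fastened, the bar's centre is 14 mm above the lid's top. Axes turn with the hasp
- rack0: loose slide rack: block 60 (own x) x 30 (own y) x 40 high with glass slides in it, and on top, in the middle, an upright grip fin 30 (x) x 10 (y) x 24 high (64 mm tall overall, about 160 g). Origin: centre of its underside, z up. Half a turn about z makes no difference. At the start it stands somewhere on the bench beside the case; may be absent
- rack1: loose slide rack: block 60 (own x) x 30 (own y) x 40 high with glass slides in it, and on top, in the middle, an upright grip fin 30 (x) x 10 (y) x 24 high (64 mm tall overall, about 160 g). Origin: centre of its underside, z up. Half a turn about z makes no difference. At the start it stands somewhere on the bench beside the case; may be absent
- rack2: loose slide rack: block 60 (own x) x 30 (own y) x 40 high with glass slides in it, and on top, in the middle, an upright grip fin 30 (x) x 10 (y) x 24 high (64 mm tall overall, about 160 g). Origin: centre of its underside, z up. Half a turn about z makes no difference. At the start it stands somewhere on the bench beside the case; may be absent
- stowed0: identical slide rack: block 60 (own x) x 30 (own y) x 40 high with glass slides in it, and on top, in the middle, an upright grip fin 30 (x) x 10 (y) x 24 high (64 mm tall overall, about 160 g). Origin: centre of its underside, z up. Half a turn about z makes no difference. Already standing in well 0 at the start, or absent
- stowed1: identical slide rack: block 60 (own x) x 30 (own y) x 40 high with glass slides in it, and on top, in the middle, an upright grip fin 30 (x) x 10 (y) x 24 high (64 mm tall overall, about 160 g). Origin: centre of its underside, z up. Half a turn about z makes no difference. Already standing in well 1 at the start, or absent
- stowed2: identical slide rack: block 60 (own x) x 30 (own y) x 40 high with glass slides in it, and on top, in the middle, an upright grip fin 30 (x) x 10 (y) x 24 high (64 mm tall overall, about 160 g). Origin: centre of its underside, z up. Half a turn about z makes no difference. Already standing in well 2 at the start, or absent
- stowed3: identical slide rack: block 60 (own x) x 30 (own y) x 40 high with glass slides in it, and on top, in the middle, an upright grip fin 30 (x) x 10 (y) x 24 high (64 mm tall overall, about 160 g). Origin: centre of its underside, z up. Half a turn about z makes no difference. Already standing in well 3 at the start, or absent
- petri_a: bystander, loose: glass dish 90 mm wide, 16 high
- vial: bystander, loose: small amber jar 32 mm wide, 50 high
- beaker: bystander, loose: glass beaker 60 mm wide, 70 high
- brush: bystander, loose: brush 170 mm long, lying
- jar: bystander, loose: white jar 56 mm wide, 75 high
- petri_b: bystander, loose: glass dish 90 mm wide, 16 high
There are look-alikes about, which are no part of the job. What is shaped like the rack2 but yellow is not meant.

How it is judged (in metres and radians):
On the way, in this order (a step that is already met when the one before it is completed fails the run):
1. the hasp is swung off the catch to the front (beyond 1.6 rad), the lid still shut (value of joint hasp above 1.6 rad and value of joint lid below 0.1 rad), for 0.2 s.
2. the lid is open (beyond 1.2 rad) (value of joint lid above 1.2 rad), for 0.2 s.
3. every rack stands fully down in a well ((horizontal distance between rack0 and well0 below 0.008 m or horizontal distance between rack0 and well1 below 0.008 m or horizontal distance between rack0 and well2 below 0.008 m or horizontal distance between rack0 and well3 below 0.008 m) and z of rack0 in the frame of case between 0 and 0.013 m and angle between the z axis of each of rack0, rack1, rack2, stowed0, stowed1, stowed2, stowed3 and the z axis of case, either way round below 0.1 rad and (horizontal distance between rack1 and well0 below 0.008 m or horizontal distance between rack1 and well1 below 0.008 m or horizontal distance between rack1 and well2 below 0.008 m or horizontal distance between rack1 and well3 below 0.008 m) and z of rack1 in the frame of case between 0 and 0.013 m and (horizontal distance between rack2 and well0 below 0.008 m or horizontal distance between rack2 and well1 below 0.008 m or horizontal distance between rack2 and well2 below 0.008 m or horizontal distance between rack2 and well3 below 0.008 m) and z of rack2 in the frame of case between 0 and 0.013 m and (horizontal distance between stowed0 and well0 below 0.008 m or horizontal distance between stowed0 and well1 below 0.008 m or horizontal distance between stowed0 and well2 below 0.008 m or horizontal distance between stowed0 and well3 below 0.008 m) and z of stowed0 in the frame of case between 0 and 0.013 m and (horizontal distance between stowed1 and well0 below 0.008 m or horizontal distance between stowed1 and well1 below 0.008 m or horizontal distance between stowed1 and well2 below 0.008 m or horizontal distance between stowed1 and well3 below 0.008 m) and z of stowed1 in the frame of case between 0 and 0.013 m and (horizontal distance between stowed2 and well0 below 0.008 m or horizontal distance between stowed2 and well1 below 0.008 m or horizontal distance between stowed2 and well2 below 0.008 m or horizontal distance between stowed2 and well3 below 0.008 m) and z of stowed2 in the frame of case between 0 and 0.013 m and (horizontal distance between stowed3 and well0 below 0.008 m or horizontal distance between stowed3 and well1 below 0.008 m or horizontal distance between stowed3 and well2 below 0.008 m or horizontal distance between stowed3 and well3 below 0.008 m) and z of stowed3 in the frame of case between 0 and 0.013 m), for 0.2 s.
4. the lid is shut, the hasp still off (value of joint lid below 0.06 rad and value of joint hasp above 1.2 rad), for 0.2 s.
5. the hasp lies over the catch again (value of joint hasp below 0.12 rad and value of joint lid below 0.06 rad), for 0.2 s.
At the end, for the whole second after the job is handed in: The lid is shut (below 0.06 rad) with the hasp over the catch (below 0.12 rad); every rack present stands in a well of the case: within 8 mm of the well's centre, its underside less than 13 mm above the case's underside (floor at 8 mm), upright within 0.1 rad, at rest (all of step 3 and all of step 5 and linear speed of each of rack0, rack1, rack2 below 0.02 m/s); the robot touches nothing.
It fails at once if the lid is raised (above 0.15 rad) while the hasp lies over it (below 1.2 rad) (value of joint lid above 0.15 rad and value of joint hasp below 1.2 rad).
It fails at once if the rack already stowed is taken out or lifted (moved over 25 mm) (distance of any of stowed0, stowed1, stowed2, stowed3 from where it was at the start of the episode above 0.025 m).
It fails at once if another thing on the bench is pushed more than 50 mm (distance of any of petri_a, vial, beaker, brush, jar, petri_b from where it was at the start of the episode above 0.05 m).
Of rack0, rack1, rack2 only 2 to 3 are there at a start; the rules pass over those that are not, and their reading is None.
Of stowed0, stowed1, stowed2, stowed3 only 1 to 1 are there at a start; the rules pass over those that are not, and their reading is None.
At some moment in a run one of rack0, rack1, rack2 may be knocked a few centimetres aside while the robot is not near it.
It also fails if it takes over 210 s, if anything falls off the work surface, if the arm or the gripper's body presses on something with over 40 N, if the wrist force passes 120 N, or if a joint passes its speed limit or range.

ROBOT

A 7-joint arm with a two-finger parallel gripper is mounted at the origin on the work surface. World frame = base frame: x ahead of the robot, y to its left, z up, the work surface at z = 0. Lengths are in m, angles in degrees, forces in N, time in s.
With the tool pointing down it reaches from about 0.425 to 0.925 m from the base axis. Payload 6.8 kg.
Tool frame: the origin (TCP) lies midway between the tips of the shut fingers; the grasp point (between the pads) lies 19 mm behind it; z points along the fingers, y is the line along which they close (so a half turn about z gives the same grasp; the last joint's range is limited). The gripper opens to 88 mm and grips with 3 to 60 N. Pads are 20 mm wide; open, the fingers measure 115 mm over their backs; the gripper's body (75 mm by 178 mm) begins 61 mm behind the grasp point.
Start: joints at [67.374, 27.33, 1.283, 89.118, -0.659, 63.558, -4.761], TCP at [0.191, -0.647, 0.202] pointing down, gripper open.
Joint ranges: [-169.35, 169.35], [-19.33, 120.38], [-80.79, 83.38], [13.8, 139.57], [-78.32, 258.32], [9.67, 109.79], [-169.56, 169.56]. Speed limits (degrees/s): [136.94, 136.94, 180, 180, 180, 180, 180].

INTERFACE

Orientations are given as [roll, pitch, yaw] about the fixed x, y, z axes, in that order (R = Rz(yaw) Ry(pitch) Rx(roll)).
In Python, from rig import ctrl gives the robot as it stands. The module is installed in compiled form; this text tells all that it offers.
- The arm moves only by the tool drive_tool, never from a script. Its argument "targets" is one flat list of numbers, 5 for each row, row after row: the gripper command: -1 is fully open, 1 is shut, values between are in proportion, then the shift along the tool's x, y, z in cm, then the turn about the tool's z in degrees. In form: [fingers, dx, dy, dz, spin, fingers, dx, dy, dz, spin, ...]. A call has 1 to 5 rows; each row is the pose to reach, as a shift and turn from the pose commanded when the call began, along the tool's axes at that moment; what a row does not reach only later rows make up. A row lasts 1/10 s, in which the tool goes at most 50 mm and 8.59 degrees, less where a joint would pass 70% of its speed; a pose out of reach is approached as far as the arm can. A call with a gripper value outside its range is refused whole. The fingers move at their own pace and stop on an object; "force" is the grip in N (left out, the last holds). Time passes only in rows, so rows that repeat a pose let the fingers close. It gives the time, the measured TCP pose, the force, the opening and the grip force at its end, in the units of the state.
- ctrl.get_state(): the state, without advancing time (a new reading comes with each control period).
- ctrl.get_image(name): name is "scene" or "top"; returns a dict with "img" (400x640x3 uint8, red, green, blue), "fx", "fy", "cx", "cy" (pixels), "extrinsics" (4x4, takes a point from camera to world coordinates). Camera axes: x right, y up, looking along -z (the intrinsics and any distortion apply to the point x, -y, -z); pixel columns grow to the right and rows downward; lengths in m; the calibration is good to about 2 mm. A picture is of the moment at which its call begins. There is no depth.
- ctrl.finish_job(): hands the job in; it is judged then, once.
The state is a dict: "t": time; "joints": joint angles; "qd": joint speeds; "tau": joint torques, N m; "tcp_pos": TCP position; "ee_rot": TCP orientation; "ft_force": force on the tool from outside, world axes, zero at the start; "torque": the same for the moment, N m; "width": finger opening in m; "gripper_force": force on a finger pad.
Only numpy, scipy, OpenCV 4.12 (cv2) and the standard library are available. Lean on these libraries where they do the work, as an engineer would, in place of code of your own. Each camera call takes 0.05 s, during which the arm holds its last target. There are 200 camera calls.

## Working session

There is one attempt and no reset: what is moved stays moved. The work goes in short steps, Python scripts to look and compute and a tool call to move; the robot and the scene stay as the last step left them, time stands still between calls to the robot, and variables do not carry over. Pictures are saved under pics/ and viewed, at most 14 in all, crops included, and the job is handed in when it is done.

Besides the shell and the picture viewer there is one more tool, called as name(argument=value, ...) on one line, values as JSON. drive_tool: Moves the arm, as the interface text tells. Its arguments: {"type":"object","properties":{"targets":{"type":"array"},"force":{"type":"number"}},"required":["targets"]}

```bash
mkdir -p pics; python3 - <<'E'
from rig import ctrl
import cv2,pickle
s=ctrl.get_state();print(s)
for n in("scene","top"):
    d=ctrl.get_image(n);cv2.imwrite(f"pics/{n}0.png",cv2.cvtColor(d["img"],cv2.COLOR_RGB2BGR))
    pickle.dump(d,open(f"{n}0.pkl","wb"))
    print(n,{k:v for k,v in d.items() if k!="img"})
E
```

```text
{'t': 0.0, 'joints': array([67.37462607, 27.37411866,  1.28183714, 89.17733666, -0.6568172 ,
       63.5578226 , -4.76193135]), 'qd': array([-0.00761569,  0.01890461, -0.03501724,  0.04341627,  0.04167848,
       -0.00239444, -0.00216993]), 'tau': array([-1.40161465e-03, -5.82857895e+01,  1.53386906e+00, -2.72610587e+01,
       -5.44029172e-02,  1.71402917e-02,  1.55220882e-04]), 'tcp_pos': array([ 0.1907117 , -0.64683878,  0.20060921]), 'ee_rot': array([-1.79898590e+02,  1.02222024e-02,  1.64315758e+01]), 'ft_force': array([-0.62296745, -0.20337266, -0.95624847]), 'torque': array([ 0.08147493, -0.04819881,  0.0823712 ]), 'gripper_force': 0.0, 'width': 0.08777190901208959}
scene {'fx': 378.17353370547585, 'fy': 378.17353370547585, 'cx': 324.5280381114276, 'cy': 201.62558970633972, 'extrinsics': array([[-0.34558917, -0.61085905,  0.71233373,  1.21030856],
       [ 0.93824597, -0.21182456,  0.27354131,  0.24388388],
       [-0.01620541,  0.76287717,  0.64634032,  0.73883369],
       [ 0.        ,  0.        ,  0.        ,  1.        ]])}
top {'fx': 424.749998632951, 'fy': 424.749998632951, 'cx': 315.55613159247133, 'cy': 195.2356358058995, 'extrinsics': array([[ 0.01382278,  0.98338147, -0.18102433,  0.23190576],
       [-0.99977518,  0.01068148, -0.01831632, -0.03531916],
       [-0.01607832,  0.18123682,  0.98330804,  1.50449405],
       [ 0.        ,  0.        ,  0.        ,  1.        ]])}
```

View pics/scene0.png

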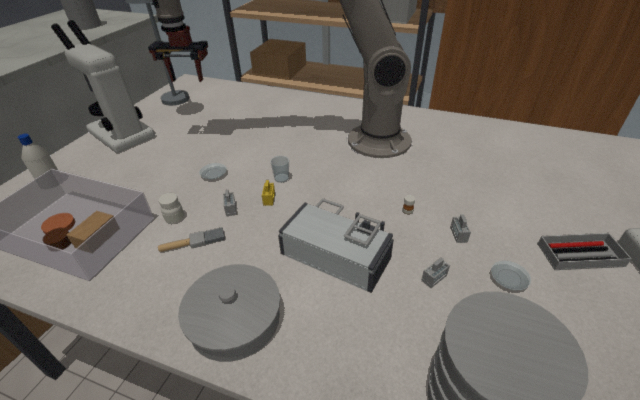

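View pics/top0.png

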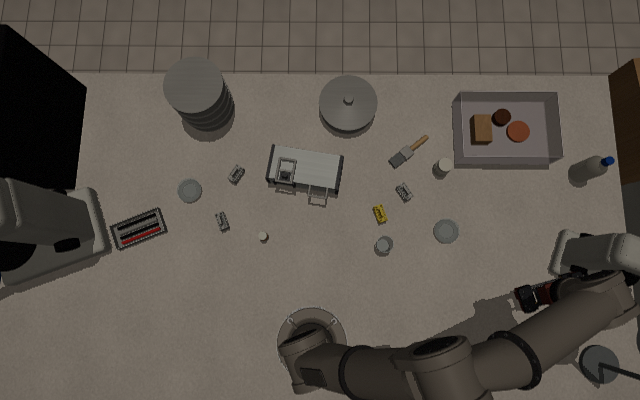

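The scene view shows the case at (337,242), grey racks at (230,204), (460,229) and (435,271), and a yellow look-alike at (268,194). In the top view the grey racks are at (236,174), (222,222) and (404,192), and the yellow one is at (380,214). The three grey ones fit the description. I'll confirm in an enlarged crop.

```bash
cat > h.py <<'E'
import numpy as np,cv2,pickle
from rig import ctrl
def grab(n,tag):
    d=ctrl.get_image(n);pickle.dump(d,open(f"{n}{tag}.pkl","wb"));return d
def load(n,tag): return pickle.load(open(f"{n}{tag}.pkl","rb"))
def ray(d,u,v):
    E=d["extrinsics"];r=E[:3,:3]@np.array([(u-d["cx"])/d["fx"],-(v-d["cy"])/d["fy"],-1.]);return E[:3,3],r
def onz(d,u,v,z):
    o,r=ray(d,u,v);return o+r*(z-o[2])/r[2]
def proj(d,p):
    E=d["extrinsics"];q=E[:3,:3].T@(np.asarray(p,float)-E[:3,3]);return d["cx"]+d["fx"]*q[0]/-q[2],d["cy"]-d["fy"]*q[1]/-q[2]
def tri(d1,p1,d2,p2):
    o1,r1=ray(d1,*p1);o2,r2=ray(d2,*p2)
    A=np.stack([r1,-r2],1);s=np.linalg.lstsq(A,o2-o1,rcond=None)[0]
    a,b=o1+s[0]*r1,o2+s[1]*r2;return (a+b)/2,np.linalg.norm(a-b)
def crop(d,x0,y0,x1,y1,k,fn):
    cv2.imwrite(fn,cv2.cvtColor(cv2.resize(d["img"][y0:y1,x0:x1],None,fx=k,fy=k,interpolation=cv2.INTER_CUBIC),cv2.COLOR_RGB2BGR))
E
python3 - <<'E'
from h import *
t=load("top",0);s=load("scene",0)
a=cv2.resize(t["img"][135:245,205:421],None,fx=3.7,fy=3.7,interpolation=cv2.INTER_CUBIC)
crop(t,210,138,420,240,3.8,"pics/c1.png")
crop(s,210,180,480,295,2.96,"pics/c2.png")
for n,u,v in(("A",236,174),("B",222,222),("C",404,192),("Y",380,214),("case",305,171)): print(n,onz(t,u,v,.05).round(3))
E
```

```text
A [0.573 0.273 0.05 ]
B [0.402 0.314 0.05 ]
C [ 0.514 -0.315  0.05 ]
Y [ 0.436 -0.231  0.05 ]
case [0.586 0.03  0.05 ]
```

View pics/c1.png

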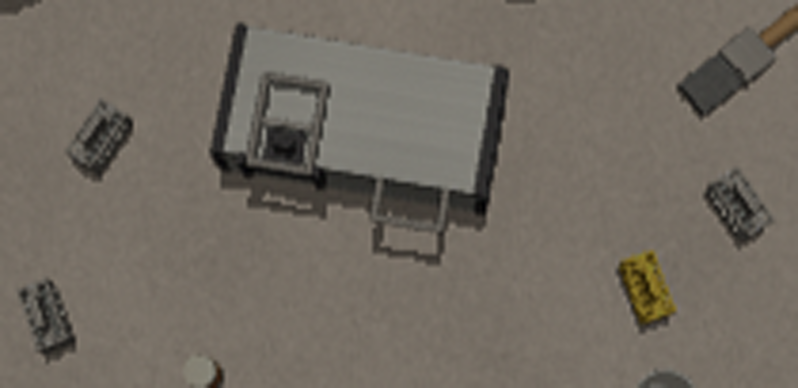

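View pics/c2.png

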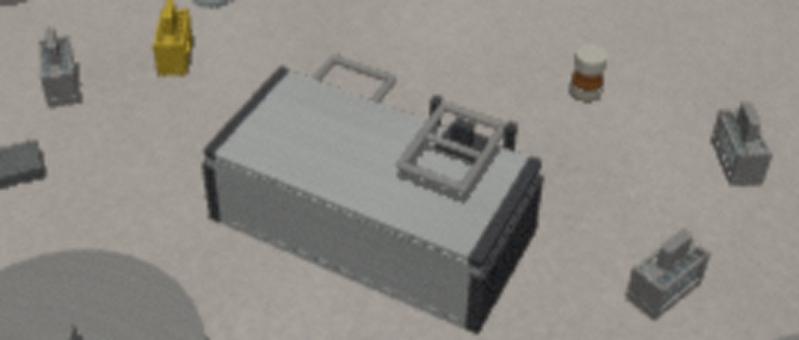

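The crops confirm three grey racks with fins, A (236,174), B (222,222) and C (404,192) in the top view. The yellow one at (380,214) is the decoy. The hasp is at the case's +y end and the pull bar is towards -y.

```bash
python3 - <<'E'
from h import *
t=load("top",0);s=load("scene",0)
T=lambda x,y:(210+x/3.8,138+y/3.8); S=lambda x,y:(210+x/2.96,180+y/2.96)
P={"rear+y":((238,25),(475,268),.088),"rear-y":((507,68),(207,155),.088),"front-y":((482,196),(283,70),.088),"front+y":((217,153),(537,160),.088),
"pullL":((375,222),(392,78),.084),"pullR":((443,230),(336,60),.084),"haspbar":((297,78),(432,180),.102),"haspbL":((267,76),(464,191),.102),"haspbR":((326,84),(402,165),.102)}
for k,(a,b,z) in P.items():
    q,e=tri(t,T(*a),s,S(*b)); print(k,q.round(3),round(e,4),"top",onz(t,*T(*a),z).round(3)[:2],"sc",onz(s,*S(*b),z).round(3)[:2])
# racks: grey mask in scene/top by local contrast -> contours
for n,d,bx in(("A",t,(225,162,248,186)),("B",t,(212,208,232,234)),("C",t,(394,180,416,205))):
    x0,y0,x1,y1=bx;im=cv2.cvtColor(d["img"][y0:y1,x0:x1],cv2.COLOR_RGB2LAB).astype(float)
    bg=np.median(d["img"][y0-8:y1+8,x0-8:x1+8].reshape(-1,3),0)
    lab0=cv2.cvtColor(np.uint8([[bg]]),cv2.COLOR_RGB2LAB).astype(float)
    m=(np.abs(im[...,1]-lab0[...,1])+np.abs(im[...,2]-lab0[...,2])>3).astype(np.uint8)
    print(n,bg,m.sum()); print("\n".join("".join(".#"[v] for v in r) for r in m))
E
```

```text
rear+y [0.672 0.143 0.08 ] 0.0009 top [0.67  0.143] sc [0.679 0.144]
rear-y [ 0.632 -0.101  0.081] 0.006 top [ 0.632 -0.103] sc [ 0.637 -0.094]
front-y [ 0.513 -0.08   0.084] 0.0032 top [ 0.513 -0.081] sc [ 0.517 -0.076]
front+y [0.55  0.16  0.084] 0.0038 top [0.55  0.158] sc [0.554 0.162]
pullL [0.489 0.016 0.082] 0.0028 top [0.489 0.014] sc [0.491 0.018]
pullR [ 0.482 -0.043  0.081] 0.0077 top [ 0.482 -0.046] sc [ 0.484 -0.038]
haspbar [0.616 0.089 0.101] 0.0054 top [0.617 0.086] sc [0.616 0.092]
haspbL [0.618 0.116 0.1  ] 0.0047 top [0.618 0.113] sc [0.619 0.118]
haspbR [0.61  0.062 0.103] 0.0052 top [0.611 0.06 ] sc [0.609 0.065]
A [119. 111. 101.] 154
.......................
.......................
.......................
...........##..........
..........#.###........
..........#######......
.........########......
.........####.#####....
.......#...#########...
..........##########...
......#.#.#########....
.....##.######.#.#.....
......#.##########.....
....#..##########......
.....#.##########......
.......#########.......
...##...#####.##.......
....######.###.........
...
[... 607 characters left out ...]
......#######.....
.........#####......
..........#.........
....................
....................
C [119. 111. 101.] 147
......................
......................
.........#............
.......##.............
......###.#...........
.....#.#.###..........
....###..#..#.........
..########..##........
..########...#........
..##########..#.......
..####.######.##......
....#########.#.......
....#########.#.#.....
....##.#.#########....
.....#.#..#######.....
......##.#####.##.#...
.......###.###.####...
.......##########.....
........#####..##.....
.........######.......
..........###.........
......................
......................
......................
......................
```

```bash
cat >> h.py <<'E'
def plan(wps,start=None,step=.04,dyaw=8.0,show=True):
    """wps: (x,y,z,yaw,g); prints rows [g,dx,dy,dz,spin] grouped in calls of 5"""
    s=ctrl.get_state()
    if start is None: p,yaw=s["tcp_pos"].copy(),s["ee_rot"][2]
    else: p,yaw=np.array(start[:3],float),start[3]
    rows=[]
    for w in wps:
        q=np.array(w[:3],float);dy=(w[3]-yaw+180)%360-180
        st=w[5] if len(w)>5 else step
        n=max(1,int(np.ceil(max(np.linalg.norm(q-p)/st,abs(dy)/dyaw))))
        for i in range(1,n+1): rows.append((p+(q-p)*i/n,yaw+dy*i/n,w[4]))
        p,yaw=q,yaw+dy
    if start is None: c,cy=s["tcp_pos"].copy(),s["ee_rot"][2]
    else: c,cy=np.array(start[:3],float),start[3]
    for k in range(0,len(rows),5):
        a=np.radians(cy);tx=np.array([np.cos(a),np.sin(a),0]);ty=np.array([np.sin(a),-np.cos(a),0])
        o=[]
        for q,y,g in rows[k:k+5]:
            d=(q-c)*100;o+=[g,round(d@tx,2),round(d@ty,2),round(-d[2],2),round(-(y-cy),1)]
        print([float(v) for v in o]);c,cy=rows[min(k+4,len(rows)-1)][:2]
    return c,cy
YAW=-9.0;C=np.array([.593,.0305])
def cw(x,y,c=None,yaw=None):
    a=np.radians(YAW if yaw is None else yaw);c=C if c is None else c
    return c+np.array([np.cos(a)*x-np.sin(a)*y,np.sin(a)*x+np.cos(a)*y])
E
python3 - <<'E'
from h import *
x,y=cw(.012,.06);print(x,y)
plan([(x,y,.2,81,.18)])
E
```

```text
0.6142383279895555 0.0878840868552255
[0.18, 2.79, -2.66, 0.0, -2.9, 0.18, 5.58, -5.32, 0.01, -5.9, 0.18, 8.37, -7.98, 0.01, -8.8, 0.18, 11.16, -10.64, 0.01, -11.7, 0.18, 13.96, -13.29, 0.02, -14.7]
[0.18, 3.37, -1.87, 0.0, -2.9, 0.18, 6.75, -3.73, 0.01, -5.9, 0.18, 10.12, -5.6, 0.01, -8.8, 0.18, 13.49, -7.46, 0.01, -11.7, 0.18, 16.87, -9.33, 0.02, -14.7]
[0.18, 3.74, -0.95, 0.0, -2.9, 0.18, 7.47, -1.9, 0.01, -5.9, 0.18, 11.21, -2.85, 0.01, -8.8, 0.18, 14.94, -3.8, 0.01, -11.7, 0.18, 18.68, -4.75, 0.02, -14.7]
[0.18, 3.85, 0.03, 0.0, -2.9, 0.18, 7.71, 0.06, 0.01, -5.9, 0.18, 11.56, 0.08, 0.01, -8.8, 0.18, 15.42, 0.11, 0.01, -11.7, 0.18, 19.27, 0.14, 0.02, -14.7]
[0.18, 3.72, 1.0, 0.0, -2.9, 0.18, 7.44, 2.01, 0.01, -5.9]
```

drive_tool(targets=[0.18, 2.8, -2.7, 0, -3, 0.18, 5.6, -5.3, 0, -6, 0.18, 8.4, -8, 0, -9, 0.18, 11.2, -10.6, 0, -12, 0.18, 14, -13.3, 0, -15])

```text
t: 0.6
tcp_pos: [0.288, -0.4787, 0.2012]
ee_rot: [-180.0, 0.0, 31.5]
ft_force: [0.8, 0.1, -0.9]
width: 0.0512
gripper_force: 0.0
```

drive_tool(targets=[0.18, 3.4, -1.9, 0, -3, 0.18, 6.8, -3.7, 0, -6, 0.18, 10.1, -5.6, 0, -9, 0.18, 13.5, -7.5, 0, -12, 0.18, 16.9, -9.3, 0, -15])

```text
t: 1.1
tcp_pos: [0.3836, -0.3112, 0.2014]
ee_rot: [-180.0, 0.0, 46.6]
ft_force: [0.9, -0.7, 0.3]
width: 0.0359
gripper_force: 0.0
```

drive_tool(targets=[0.18, 3.7, -1, 0, -3, 0.18, 7.5, -1.9, 0, -6, 0.18, 11.2, -2.9, 0, -9, 0.18, 14.9, -3.8, 0, -12, 0.18, 18.7, -4.8, 0, -15])

```text
t: 1.6
tcp_pos: [0.4777, -0.143, 0.2014]
ee_rot: [-180.0, 0.0, 61.5]
ft_force: [0.7, -0.4, -0.6]
width: 0.0361
gripper_force: 0.0
```

drive_tool(targets=[0.18, 3.9, 0, 0, -3, 0.18, 7.7, 0, 0, -6, 0.18, 11.6, 0, 0, -9, 0.18, 15.4, 0, 0, -12, 0.18, 19.3, 0, 0, -14])

```text
t: 2.1
tcp_pos: [0.57, 0.0264, 0.2012]
ee_rot: [-180.0, 0.0, 75.5]
ft_force: [1.1, 0.1, -0.8]
width: 0.0359
gripper_force: 0.0
```

```bash
python3 - <<'E'
from h import *
s=ctrl.get_state();print(s["t"],s["tcp_pos"],s["ee_rot"],s["width"],s["joints"])
x,y=cw(.012,.06)
plan([(x,y,.2,81,.18),(x,y,.13,81,.18,.035)])
E
```

```text
2.1 [0.56998981 0.02638438 0.20120593] [-1.79966551e+02  2.57749385e-02  7.55180732e+01] 0.03594557910137296 [ 15.14592938  20.35848747 -30.20612426 102.07118265  11.58674885
  60.69682236 -33.69909432]
[0.18, 3.53, 1.37, 0.06, -2.7, 0.18, 7.06, 2.75, 0.12, -5.5, 0.18, 7.06, 2.75, 3.62, -5.5, 0.18, 7.06, 2.75, 7.12, -5.5]
```

drive_tool(targets=[0.18, 3.5, 1.4, 0, -3, 0.18, 7.1, 2.8, 0, -5.5, 0.18, 7.1, 2.8, 3.5, -5.5, 0.18, 7.1, 2.8, 7, -5.5, 0.18, 7.1, 2.8, 7, -5.5])

```text
t: 2.6
tcp_pos: [0.611, 0.0859, 0.1265]
ee_rot: [-179.5, 0.2, 81.0]
ft_force: [-0.5, 0.2, -0.3]
width: 0.036
gripper_force: 0.0
```

```bash
python3 - <<'E'
from h import *
s=ctrl.get_state();print(s["tcp_pos"],s["ee_rot"])
d=grab("scene",1);t=grab("top",1)
crop(d,290,150,410,290,4,"pics/c3.png")
print(proj(d,s["tcp_pos"]))
E
```

```text
[0.61099918 0.08594856 0.12652111] [-179.49073382    0.18677228   80.96855737]
(np.float64(354.6009441334306), np.float64(231.13758297658612))
```

View pics/c3.png

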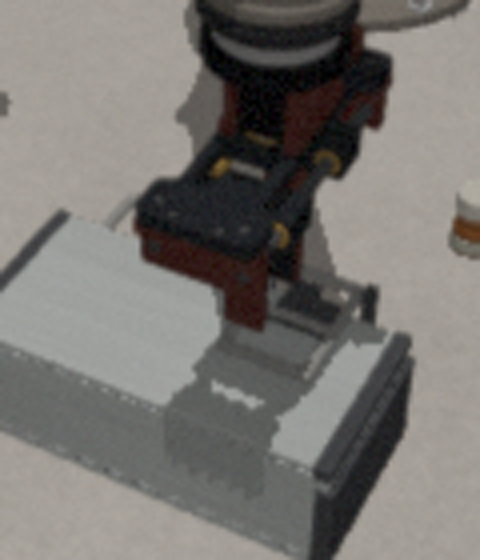

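drive_tool(targets=[0.18, 0.2, 0.3, 1.5, 0, 0.18, 0.2, 0.3, 3.2, 0, 0.18, 0.2, 0.3, 3.2, 0])

```text
t: 3.0
tcp_pos: [0.6166, 0.0878, 0.0974]
ee_rot: [-179.8, 0.1, 80.9]
ft_force: [-0.6, -0.3, -0.4]
width: 0.0357
gripper_force: 0.0
```

drive_tool(targets=[1, 0, 0, 0, 0, 1, 0, 0, 0, 0, 1, 0, 0, 0, 0, 1, 0, 0, 0, 0], force=12)

```text
t: 3.4
tcp_pos: [0.6183, 0.0885, 0.1001]
ee_rot: [180.0, -0.0, 80.9]
ft_force: [-0.8, -0.0, 0.5]
width: 0.0078
gripper_force: 0.0
```

drive_tool(targets=[0.5, 0, 0, 0, 0, 0.5, 0, 0, 0, 0, 0.5, 0, 0, 0.7, 0, 0.5, 0, 0, 0.7, 0])

```text
t: 3.8
tcp_pos: [0.6173, 0.0882, 0.0915]
ee_rot: [-179.9, 0.0, 80.9]
ft_force: [-0.8, 1.2, 0.1]
width: 0.0216
gripper_force: 0.0
```

drive_tool(targets=[1, 0, 0, 0, 0, 1, 0, 0, 0, 0, 1, 0, 0, 0, 0, 1, 0, 0, 0, 0], force=12)

```text
t: 4.2
tcp_pos: [0.6181, 0.0885, 0.0927]
ee_rot: [180.0, -0.0, 80.9]
ft_force: [0.2, -0.9, 1.0]
width: 0.0005
gripper_force: 0.0
```

```bash
python3 - <<'E'
from h import *
s=ctrl.get_state();p=s["tcp_pos"];print(p,s["ee_rot"],s["width"],s["gripper_force"],s["ft_force"])
# arc for hasp about hinge: displacement relative to th=0, case x & up
R=.08;prev=None
for th in np.arange(.18,2.71,.18): print(round(th,2),round((np.cos(th)-1)*R*100,2),round(-np.sin(th)*R*100,2))
E
```

```text
[0.61805017 0.08849329 0.09267517] [ 1.79986756e+02 -2.36490268e-03  8.09316922e+01] 0.0004516262871871633 0.0 [ 0.21006326 -0.88822867  1.02578021]
0.18 -0.13 -1.43
0.36 -0.51 -2.82
0.54 -1.14 -4.11
0.72 -1.99 -5.28
0.9 -3.03 -6.27
1.08 -4.23 -7.06
1.26 -5.55 -7.62
1.44 -6.96 -7.93
1.62 -8.39 -7.99
1.8 -9.82 -7.79
1.98 -11.18 -7.34
2.16 -12.45 -6.65
2.34 -13.56 -5.75
2.52 -14.5 -4.66
2.7 -15.23 -3.42
```

```bash
python3 - <<'E'
from h import *
d=grab("scene",2);t=grab("top",2);s=ctrl.get_state()
print("tcp",[round(v,1) for v in proj(d,s["tcp_pos"])],[round(v,1) for v in proj(t,s["tcp_pos"])])
a=cv2.resize(d["img"][200:260,310:400],None,fx=6.6,fy=6.6,interpolation=cv2.INTER_CUBIC)
cv2.imwrite("pics/c4.png",cv2.cvtColor(a,cv2.COLOR_RGB2BGR))
E
```

```text
tcp [np.float64(354.3), np.float64(243.7)] [np.float64(287.7), np.float64(158.8)]
```

View pics/c4.png

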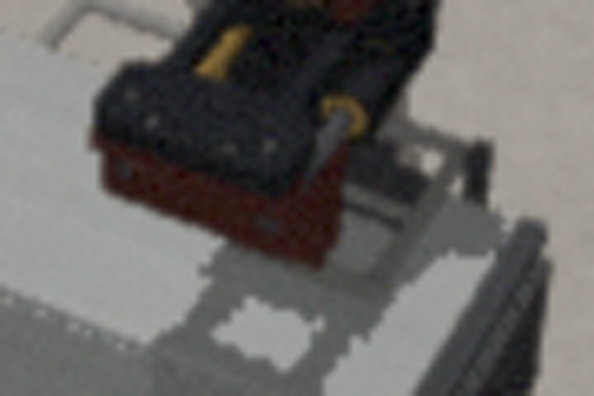

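The crop shows the shut fingers at (292,260) in crop pixels. The bar's right end is at (375,294), and it is unmoved. The fingers have closed on nothing, so I'll probe by touch to find which side the bar is on.

drive_tool(targets=[1, 0, 0.3, 0, 0, 1, 0, 0.3, 0, 0])

```text
t: 4.5
tcp_pos: [0.6214, 0.0878, 0.0926]
ee_rot: [180.0, -0.0, 80.9]
ft_force: [-0.0, 0.2, 0.1]
width: 0.0004
gripper_force: 0.0
```

drive_tool(targets=[1, 0, 0.3, 0, 0, 1, 0, 0.3, 0, 0])

```text
t: 4.7
tcp_pos: [0.6243, 0.0874, 0.0926]
ee_rot: [180.0, -0.0, 80.9]
ft_force: [-0.6, 0.2, 0.0]
width: 0.0004
gripper_force: 0.0
```

drive_tool(targets=[1, 0, -0.9, 0, 0, 1, 0, -0.9, 0, 0])

```text
t: 4.9
tcp_pos: [0.6136, 0.0894, 0.0924]
ee_rot: [-179.9, 0.0, 81.0]
ft_force: [-0.1, -0.1, 1.1]
width: 0.0005
gripper_force: 0.0
```

drive_tool(targets=[1, 0, -0.3, 0, 0, 1, 0, -0.3, 0, 0])

```text
t: 5.1
tcp_pos: [0.6116, 0.0895, 0.0926]
ee_rot: [-180.0, 0.0, 81.0]
ft_force: [-0.3, 0.8, 1.1]
width: 0.0005
gripper_force: 0.0
```

```bash
python3 - <<'E'
from h import *
d=grab("scene",3);t=grab("top",3);s=ctrl.get_state()
def e(im,k):
    L=cv2.cvtColor(cv2.resize(im,None,fx=k,fy=k,interpolation=cv2.INTER_CUBIC),cv2.COLOR_RGB2BGR)
    return cv2.convertScaleAbs(L,alpha=1.8,beta=-30)
a=e(d["img"][210:260,320:390],10); b=e(t["img"][145:195,265:315],6)
for im,dd,o,k in((a,d,(320,210),10),(b,t,(265,145),6)):
    u,v=proj(dd,s["tcp_pos"]);cv2.circle(im,(int((u-o[0]+.5)*k),int((v-o[1]+.5)*k)),4,(0,0,255),-1)
    x,y=cw(.012,.06)
    for c in((.012,.037),(.012,.083),(-.068,.037),(-.068,.083)):
        u,v=proj(dd,[*cw(*c),.102]);cv2.circle(im,(int((u-o[0]+.5)*k),int((v-o[1]+.5)*k)),4,(0,255,0),-1)
cv2.imwrite("pics/c5.png",a[:, :700]);cv2.imwrite("pics/c6.png",b)
E
```

```text
(no output)
```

View pics/c5.png

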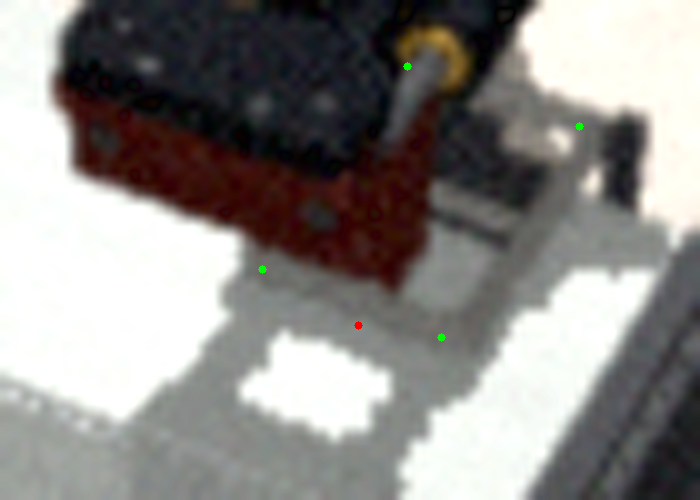

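The fingers are on the hinge side of the bar, inside the window. The bar lies fully visible in front of them, from (250,250) to (470,345) in the crop, and the fingertip shows at (385,285).

```bash
python3 - <<'E'
from h import *
d=load("scene",3);s=ctrl.get_state();print(s["tcp_pos"])
f=lambda x,y,z:onz(d,320+x/10-.5,210+y/10-.5,z).round(4)
print("tip",f(385,285,.0926),"bar ends",f(258,258,.102),f(460,342,.102))
E
```

```text
[0.61202431 0.0893908  0.09264738]
tip [0.5972 0.0914 0.0926] bar ends [0.6075 0.063  0.102 ] [0.6179 0.115  0.102 ]
```

View pics/c6.png

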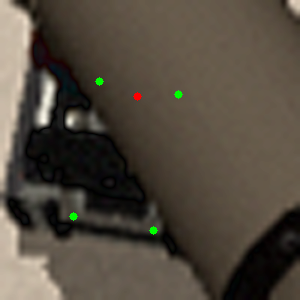

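drive_tool(targets=[1, 0, 0, 0.3, 0, 1, 0, 0, 0.3, 0, 1, 0, 0, 0.3, 0])

```text
t: 5.5
tcp_pos: [0.612, 0.0893, 0.0893]
ee_rot: [-180.0, 0.0, 80.9]
ft_force: [0.1, 0.1, 0.7]
width: 0.0005
gripper_force: 0.0
```

drive_tool(targets=[1, 0, 0, 0.3, 0, 1, 0, 0, 0.3, 0, 1, 0, 0, 0.3, 0])

```text
t: 5.8
tcp_pos: [0.6119, 0.0894, 0.0864]
ee_rot: [-180.0, 0.0, 80.9]
ft_force: [-0.8, 0.1, 0.6]
width: 0.0006
gripper_force: 0.0
```

drive_tool(targets=[1, 0, 0, 0.3, 0, 1, 0, 0, 0.3, 0, 1, 0, 0, 0.3, 0])

```text
t: 6.1
tcp_pos: [0.6125, 0.0896, 0.0848]
ee_rot: [179.9, -0.0, 80.9]
ft_force: [-2.6, -1.5, 8.5]
width: 0.0004
gripper_force: 4.4
```

drive_tool(targets=[1, 0, 0, 0.3, 0, 1, 0, 0, 0.3, 0, 1, 0, 0, 0.3, 0])

```text
t: 6.4
tcp_pos: [0.6126, 0.0897, 0.0839]
ee_rot: [179.9, 0.0, 80.9]
ft_force: [-8.1, -2.1, 24.9]
width: 0.0005
gripper_force: 12.7
```

```bash
python3 - <<'E'
from h import *
d=grab("scene",4);s=ctrl.get_state();print(s["tcp_pos"],s["ft_force"])
a=cv2.convertScaleAbs(cv2.resize(d["img"][210:260,320:390],None,fx=10,fy=10,interpolation=cv2.INTER_CUBIC),alpha=1.8,beta=-30)
m=(d["img"][...,0].astype(int)-d["img"][...,2]>25)&(d["img"][...,0]>40)
m[:,:310]=0;m[:,420:]=0;m[:150]=0;m[280:]=0
ys,xs=np.nonzero(m);print(ys.max(),xs[ys==ys.max()])
d3=load("scene",3)
print(np.abs(d["img"].astype(int)-d3["img"]).max(2)[225:246,345:372].__gt__(25).astype(int))
E
```

```text
[0.61263244 0.08973338 0.08393265] [-8.27278027 -3.25166025 24.82320813]
239 [353 355 357]
[[0 0 0 0 0 0 1 0 0 0 0 0 0 0 0 0 0 0 0 0 0 0 0 0 0 0 0]
 [0 0 0 0 0 0 0 0 0 0 0 0 0 1 1 0 0 0 0 0 0 0 0 0 0 0 0]
 [1 1 0 0 0 0 0 0 0 0 1 0 0 0 0 0 0 0 0 0 0 0 0 0 0 0 0]
 [0 1 0 0 0 0 0 1 1 1 1 0 0 0 0 0 0 0 0 0 0 0 0 0 0 0 0]
 [0 0 0 1 0 0 1 1 1 1 0 0 0 0 0 0 0 0 0 0 0 0 0 0 0 0 0]
 [0 0 0 0 0 0 0 1 0 1 0 0 0 0 0 0 0 0 0 0 0 0 0 0 0 0 0]
 [0 0 0 0 0 0 0 0 0 0 0 0 0 0 0 0 0 0 0 0 0 0 0 0 0 0 0]
 [0 0 0 0 0 0 0 0 0 0 0 0 0 0 0 0 0 0 0 0 0 0 0 0 0 0 0]
 [0 0 0 0 0 0 0 0 0 0 0 0 0 0 0 0 0 0 0 0 0 0 0 0 0 0 0]
 [1 0 1 0 0 0 0 0 0 0 0 0 0 0 0 0 0 0 0 0 0 0 0 0 0 0 0]
 [1 1 1 1 0 0 0 0 0 0 0 0 0 0 0 0 0 0 0 0 0 0 0 0 0 0 0]
 [1 1 1 1 1 1 0 0 0 0 0 0 0 0 0 0 1 1 0 0 0 0 0 0 0 0 0]
 [1 1 1 1 1 1 1 1 1 0 0 0 0 0 0 0 1 0 0 0 0 0 0 0 0 0 0]
 [0 0 0 1 1 1 1 1 1 1 1 1 1 0 0 1 1 0 0 0 0 0 0 0 0 0 0]
 [0 0 0 0 0 0 1 1 1 1 1 1 1 1 1 0 0 0 0 0 0 0 0 0 0 0 0]
 [0 0 0 0 0 0 0 0 1 1 1 1 1 1 1 0 0 0 0 0 0 0 0 0 0 0 0]
 [0 0 0 0 0 0 0 0 0 0 0 0 1 1 1 0 0 0 0 0 0 0 0 0 0 0 0]
 [0 0 0 0 0 0 0 0 0 0 0 0 0 0 0 0 0 0 0 0 0 0 0 0 0 0 1]
 [0 0 0 1 0 0 0 0 0 0 0 0 0 0 0 0 0 0 0 0 0 0 0 0 0 0 1]
 [0 0 1 0 0 0 1 1 0 0 0 0 0 0 0 0 0 0 0 0 0 0 0 0 0 0 0]
 [0 0 0 0 0 0 0 1 1 1 0 0 0 0 0 0 0 0 0 0 0 0 0 0 0 0 0]]
```

drive_tool(targets=[0.18, 0, 0, -2, 0, 0.18, 0, 0, -3, 0, 0.18, 0, 0, -3, 0], force=20)

```text
t: 6.75
tcp_pos: [0.6132, 0.0897, 0.112]
ee_rot: [179.8, -0.1, 80.9]
ft_force: [0.4, -1.0, 0.6]
width: 0.021
gripper_force: 0.0
```

```bash
python3 - <<'E'
from h import *
d=load("scene",0);p=np.array([.1907,-.6468,.2006])
ty=np.array([np.sin(np.radians(16.43)),-np.cos(np.radians(16.43)),0])
for dz in(0,.01,.02,.03): print(dz,[np.round(proj(d,p+k*ty+[0,0,dz]),1) for k in(-.05,0,.05)])
m=(d["img"][...,0].astype(int)-d["img"][...,2]>25)
for x in range(155,212,3):
    ys=np.nonzero(m[30:100,x])[0]; print(x,(ys.max()+30) if len(ys) else None,end="; ")
s=ctrl.get_state();print(s["tcp_pos"],s["ft_force"],s["width"])
E
```

```text
0 [array([202.4,  86.8]), array([188.3,  86.6]), array([174.4,  86.4])]
0.01 [array([201.7,  84. ]), array([187.6,  83.8]), array([173.6,  83.6])]
0.02 [array([201.1,  81.2]), array([186.9,  81. ]), array([172.8,  80.9])]
0.03 [array([200.4,  78.3]), array([186.2,  78.2]), array([172.,  78.])]
155 None; 158 51; 161 51; 164 57; 167 67; 170 72; 173 50; 176 50; 179 43; 182 44; 185 43; 188 None; 191 None; 194 None; 197 67; 200 78; 203 None; 206 None; 209 None; [0.61317407 0.08974364 0.1119776 ] [ 0.41427946 -1.00439903  0.63363525] 0.021002403899194923
```

drive_tool(targets=[0.18, 0, 0.4, 0, 0, 0.18, 0, 0.4, 0, 0, 0.18, 0, 0.4, 1.5, 0, 0.18, 0, 0.4, 2.8, 0, 0.18, 0, 0.4, 3.6, 0])

```text
t: 7.25
tcp_pos: [0.6145, 0.0884, 0.0719]
ee_rot: [-179.8, 0.1, 80.9]
ft_force: [-0.4, -0.3, 0.7]
width: 0.036
gripper_force: 0.0
```

drive_tool(targets=[1, 0, 0, 0, 0, 1, 0, 0, 0, 0, 1, 0, 0, 0, 0, 1, 0, 0, 0, 0, 1, 0, 0, 0, 0], force=12)

```text
t: 7.75
tcp_pos: [0.6146, 0.0892, 0.0749]
ee_rot: [-179.9, 0.0, 81.0]
ft_force: [-5.4, 0.2, 3.4]
width: 0.0074
gripper_force: 12.0
```

drive_tool(targets=[1, 0, -0.13, -1.43, 0, 1, 0, -0.5, -2.8, 0, 1, 0, -1.15, -4.1, 0, 1, 0, -2, -5.3, 0, 1, 0, -3, -6.3, 0])

```text
t: 8.25
tcp_pos: [0.5854, 0.0938, 0.1386]
ee_rot: [180.0, -0.0, 80.9]
ft_force: [-2.6, 2.5, -6.9]
width: 0.0075
gripper_force: 12.0
```

drive_tool(targets=[1, 0, -1.2, -0.8, 0, 1, 0, -2.5, -1.35, 0, 1, 0, -3.9, -1.65, 0, 1, 0, -5.35, -1.7, 0, 1, 0, -6.8, -1.5, 0])

```text
t: 8.75
tcp_pos: [0.5204, 0.1044, 0.1548]
ee_rot: [179.7, -0.1, 80.9]
ft_force: [2.0, 0.7, 2.1]
width: 0.0076
gripper_force: 12.0
```

drive_tool(targets=[1, 0, -1.35, 0.45, 0, 1, 0, -2.6, 1.15, 0, 1, 0, -3.75, 2.05, 0, 1, 0, -4.7, 3.1, 0, 1, 0, -5.2, 4, 0])

```text
t: 9.25
tcp_pos: [0.4664, 0.1129, 0.1123]
ee_rot: [-180.0, 0.0, 81.0]
ft_force: [-4.5, 2.9, 3.2]
width: 0.0073
gripper_force: 12.0
```

```bash
python3 - <<'E'
from h import *
d=grab("scene",5);s=ctrl.get_state();print(s["tcp_pos"],s["ft_force"],s["width"])
crop(d,290,170,410,290,5,"pics/c7.png")
E
```

```text
[0.46556722 0.11296686 0.11090178] [-3.31498232  5.13160177  0.87470511] 0.007319261200633219
```

View pics/c7.png

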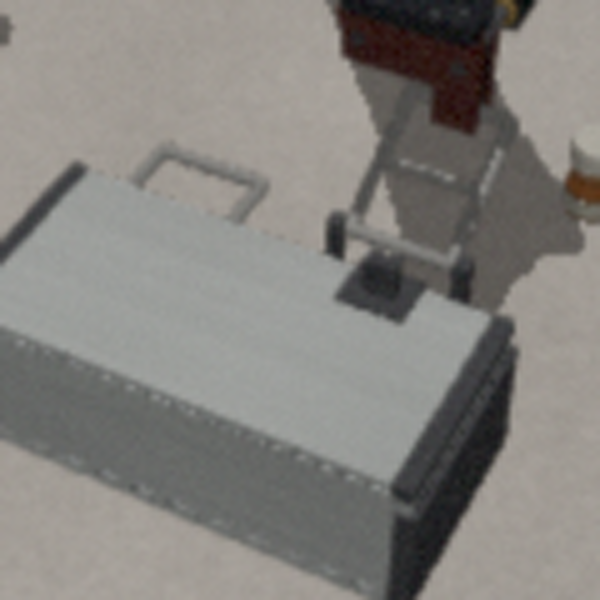

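The crop shows the hasp folded over to the front. Its bar is at (455,120), still between the fingers, and the lid is shut. Next is the pull bar at (215,165).

drive_tool(targets=[0.18, 0, 0, 0, 0, 0.18, 0, 0, 0, 0, 0.18, 0, 0, 0, 0, 0.18, 0, 0, -4, 0, 0.18, 0, 0, -8, 0])

```text
t: 9.8
tcp_pos: [0.4674, 0.1119, 0.1929]
ee_rot: [-179.8, 0.0, 80.9]
ft_force: [2.0, -0.8, -0.1]
width: 0.0357
gripper_force: 0.0
```

```bash
sed -i 's/C=np.array(\[.593/C=np.array([.594/' h.py; python3 - <<'E'
from h import *
s=ctrl.get_state();print(s["tcp_pos"],s["width"])
plan([(.488,-.013,.192,81,.18),(.488,-.013,.11,81,.18),(.488,-.013,.056,81,.18,.03)])
E
```

```text
[0.46735361 0.11189002 0.19289408] 0.03573091846107065
[0.18, -3.0, 1.0, 0.02, -0.0, 0.18, -6.0, 2.01, 0.04, -0.0, 0.18, -9.0, 3.01, 0.07, -0.1, 0.18, -12.01, 4.01, 0.09, -0.1, 0.18, -12.01, 4.01, 2.82, -0.1]
[0.18, 0.0, 0.0, 2.73, -0.0, 0.18, 0.0, 0.0, 5.47, -0.0, 0.18, 0.0, 0.0, 8.17, -0.0, 0.18, 0.0, 0.0, 10.87, -0.0]
```

drive_tool(targets=[0.18, -3, 1, 0, 0, 0.18, -6, 2, 0, 0, 0.18, -9, 3, 0, 0, 0.18, -12, 4, 0, 0, 0.18, -12, 4, 2.8, 0])

```text
t: 10.3
tcp_pos: [0.4921, -0.0177, 0.167]
ee_rot: [179.6, 0.1, 80.5]
ft_force: [1.0, 0.6, -0.3]
width: 0.0361
gripper_force: 0.0
```

drive_tool(targets=[0.18, 0, 0, 2.7, 0, 0.18, 0, 0, 5.4, 0, 0.18, 0, 0, 8, 0, 0.18, 0, 0, 10.6, 0, 0.18, 0, 0, 10.6, 0])

```text
t: 10.8
tcp_pos: [0.4864, -0.013, 0.0561]
ee_rot: [-179.7, 0.1, 80.9]
ft_force: [-0.8, 0.5, 0.8]
width: 0.0358
gripper_force: 0.0
```

drive_tool(targets=[1, 0, 0, 0, 0, 1, 0, 0, 0, 0, 1, 0, 0, 0, 0, 1, 0, 0, 0, 0, 1, 0, 0, 0, 0], force=25)

```text
t: 11.3
tcp_pos: [0.4889, -0.0124, 0.0595]
ee_rot: [179.9, 0.0, 80.9]
ft_force: [-1.3, -0.3, 6.5]
width: 0.0072
gripper_force: 25.0
```

```bash
python3 - <<'E'
from h import *
s=ctrl.get_state();print(s["tcp_pos"],s["width"],s["gripper_force"],s["ft_force"])
R=15.6
ths=np.linspace(0,1.75,26)
for k in range(0,25,5):
    a=ths[k];print([round(float(ths[k+i]),2) for i in range(1,6)],[(round(float((np.cos(ths[k+i])-np.cos(a))*R),2),round(float(-(np.sin(ths[k+i])-np.sin(a))*R),2)) for i in range(1,6)])
E
```

```text
[ 0.48893711 -0.01243569  0.0595275 ] 0.0072468229381420154 25.00121980905533 [-1.29424004 -0.29509362  6.52362219]
[0.07, 0.14, 0.21, 0.28, 0.35] [(-0.04, -1.09), (-0.15, -2.18), (-0.34, -3.25), (-0.61, -4.31), (-0.95, -5.35)]
[0.42, 0.49, 0.56, 0.63, 0.7] [(-0.41, -1.01), (-0.89, -1.99), (-1.44, -2.94), (-2.05, -3.84), (-2.72, -4.7)]
[0.77, 0.84, 0.91, 0.98, 1.05] [(-0.73, -0.81), (-1.52, -1.57), (-2.36, -2.27), (-3.24, -2.91), (-4.17, -3.48)]
[1.12, 1.19, 1.26, 1.33, 1.4] [(-0.97, -0.51), (-1.96, -0.95), (-2.99, -1.32), (-4.04, -1.62), (-5.11, -1.84)]
[1.47, 1.54, 1.61, 1.68, 1.75] [(-1.08, -0.15), (-2.17, -0.22), (-3.26, -0.21), (-4.35, -0.13), (-5.43, 0.02)]
```

drive_tool(targets=[1, 0, 0.04, -1.1, 0, 1, 0, 0.15, -2.2, 0, 1, 0, 0.35, -3.25, 0, 1, 0, 0.6, -4.3, 0, 1, 0, 0.95, -5.35, 0])

```text
t: 11.8
tcp_pos: [0.4977, -0.0139, 0.113]
ee_rot: [-180.0, 0.0, 80.9]
ft_force: [2.4, 0.3, -5.6]
width: 0.0072
gripper_force: 25.0
```

drive_tool(targets=[1, 0, 0.4, -1, 0, 1, 0, 0.9, -2, 0, 1, 0, 1.45, -2.95, 0, 1, 0, 2.05, -3.85, 0, 1, 0, 2.7, -4.7, 0])

```text
t: 12.3
tcp_pos: [0.5224, -0.0179, 0.1593]
ee_rot: [-179.7, 0.1, 81.0]
ft_force: [-7.0, 2.2, -0.2]
width: 0.0076
gripper_force: 25.0
```

drive_tool(targets=[1, 0, 0.75, -0.8, 0, 1, 0, 1.5, -1.55, 0, 1, 0, 2.35, -2.25, 0, 1, 0, 3.25, -2.9, 0, 1, 0, 4.15, -3.5, 0])

```text
t: 12.8
tcp_pos: [0.5624, -0.0243, 0.1959]
ee_rot: [-179.6, 0.1, 81.0]
ft_force: [-15.2, 1.7, 17.6]
width: 0.007
gripper_force: 25.0
```

drive_tool(targets=[1, 0, 1, -0.5, 0, 1, 0, 1.95, -0.95, 0, 1, 0, 3, -1.3, 0, 1, 0, 4.05, -1.6, 0, 1, 0, 5.1, -1.85, 0])

```text
t: 13.3
tcp_pos: [0.6182, -0.0332, 0.2182]
ee_rot: [179.7, 0.0, 80.9]
ft_force: [-6.2, -0.5, 19.6]
width: 0.0056
gripper_force: 27.1
```

drive_tool(targets=[1, 0, 1.1, -0.15, 0, 1, 0, 2.2, -0.2, 0, 1, 0, 3.3, -0.2, 0, 1, 0, 4.4, -0.1, 0, 1, 0, 5.4, 0, 0])

```text
t: 13.8
tcp_pos: [0.674, -0.0421, 0.2184]
ee_rot: [179.4, -0.0, 80.9]
ft_force: [1.5, -0.9, 14.5]
width: 0.0033
gripper_force: 21.5
```

```bash
python3 - <<'E'
from h import *
s=ctrl.get_state();print(s["tcp_pos"],s["width"],s["gripper_force"],s["ft_force"],s["joints"])
E
```

```text
[ 0.67399572 -0.04211817  0.21835142] 0.0033158832164138776 21.46328955888748 [ 1.49056374 -0.91377497 14.51528953] [ 17.26508728  28.75607734 -27.47181826  87.03691342  14.10141798
  67.01358776 -21.84248698]
```

```bash
python3 - <<'E'
from h import *
d=grab("scene",6)
crop(d,270,150,430,290,5,"pics/c8.png")
E
```

```text
(no output)
```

View pics/c8.png

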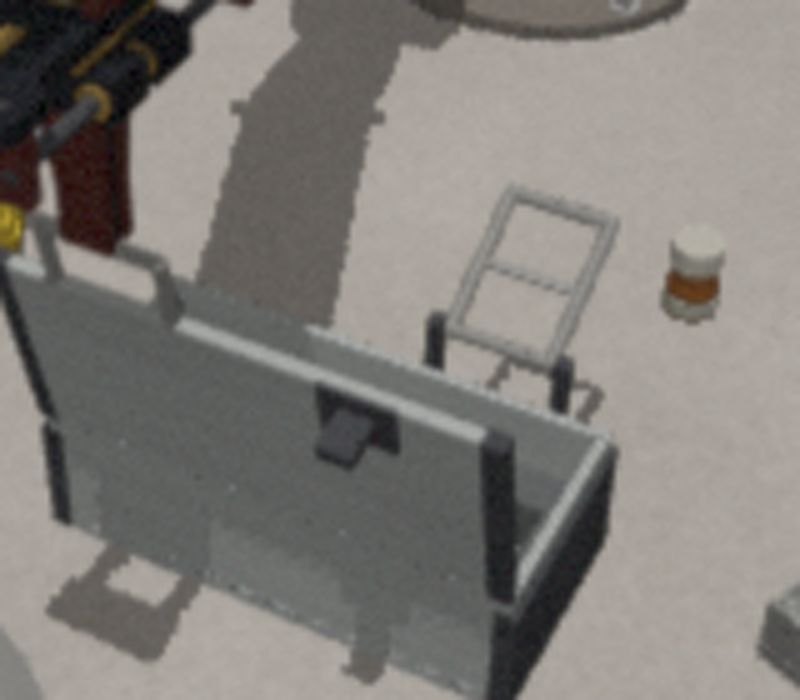

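The crop shows the lid standing up. Its free edge runs from (10,260) to (490,435), and the hasp is still lying to the front.

```bash
python3 - <<'E'
from h import *
d=load("scene",6)
for y,q in((.125,(490,437)),(-.125,(8,262))):
    px=(270+q[0]/5,150+q[1]/5)
    for th in np.arange(1.3,1.9,.1):
        x,yy=cw(.06-.12*np.cos(th),y);print(round(th,2),np.round(np.array(proj(d,[x,yy,.084+.12*np.sin(th)]))-px,1),end=" ")
    print()
E
```

```text
1.3 [ 13.3 -14.6] 1.4 [ 11.1 -12. ] 1.5 [ 8.9 -8.9] 1.6 [ 6.5 -5.3] 1.7 [ 4.  -1.2] 1.8 [1.5 3.4] 
1.3 [  9.2 -14.8] 1.4 [  6.2 -12.9] 1.5 [  3.2 -10.6] 1.6 [ 0.1 -7.7] 1.7 [-3.  -4.4] 1.8 [-6.  -0.6]
```

drive_tool(targets=[0.18, 0, 0, 0, 0, 0.18, 0, 0, 0, 0, 0.18, 0, 0, -2, 0, 0.18, 0, 0, -5, 0, 0.18, 0, 0, -7, 0])

```text
t: 14.35
tcp_pos: [0.6699, -0.0414, 0.285]
ee_rot: [179.9, -0.0, 80.9]
ft_force: [0.6, -0.1, -0.2]
width: 0.0356
gripper_force: 0.0
```

drive_tool(targets=[0.18, 3, -4, 0, 0, 0.18, 6, -8, 0, 0, 0.18, 9, -12, 0, 0, 0.18, 12, -16, 0, 0, 0.18, 15, -20, 0, 0])

```text
t: 14.85
tcp_pos: [0.4942, 0.1395, 0.2832]
ee_rot: [179.9, -0.0, 80.9]
ft_force: [1.0, 1.5, -0.4]
width: 0.0359
gripper_force: 0.0
```

drive_tool(targets=[0.18, 4, 0, 0, 0, 0.18, 8, 0, 0, 0, 0.18, 12, 0, 0, 0, 0.18, 16, 0, 0, 0, 0.18, 20, 0, 0, 0])

```text
t: 15.35
tcp_pos: [0.5276, 0.3373, 0.2831]
ee_rot: [179.9, -0.0, 80.9]
ft_force: [0.3, 0.1, 1.0]
width: 0.036
gripper_force: 0.0
```

```bash
python3 - <<'E'
from h import *
s=ctrl.get_state();print(s["t"],s["tcp_pos"],s["ee_rot"],s["width"])
t=grab("top",7);d=grab("scene",7)
k=5
a=cv2.resize(t["img"][120:220,262:352],None,fx=5,fy=5,interpolation=cv2.INTER_CUBIC)
b=cv2.resize(d["img"][150:300,420:490],None,fx=3.33,fy=3.33,interpolation=cv2.INTER_CUBIC)[:500]
e=np.zeros((500,233,3),np.uint8);e[:b.shape[0],:b.shape[1]]=b[:, :233]
cv2.imwrite("pics/c9.png",cv2.cvtColor(cv2.convertScaleAbs(np.hstack([a,e]),alpha=1.5,beta=-10),cv2.COLOR_RGB2BGR))
t0=load("top",0)
for n,(x0,y0,x1,y1) in {"A":(225,162,248,186),"B":(212,208,232,234),"C":(394,180,416,205)}.items():
  for d_ in (t0,t):
    im=d_["img"][y0:y1,x0:x1];lab=cv2.cvtColor(im,cv2.COLOR_RGB2LAB).astype(float)
    l0=cv2.cvtColor(np.uint8([[[119,111,101]]]),cv2.COLOR_RGB2LAB).astype(float)[0,0]
    m=(np.abs(lab-l0)[...,1:].sum(2)>3).astype(np.uint8)
    m=cv2.morphologyEx(m,cv2.MORPH_CLOSE,np.ones((3,3)));m=cv2.morphologyEx(m,cv2.MORPH_OPEN,np.ones((3,3)))
    c=max(cv2.findContours(m,0,2)[0],key=cv2.contourArea)
    r=cv2.minAreaRect(c);bp=cv2.boxPoints(r)+[x0,y0]
    w=np.array([onz(d_,*p,.035)[:2] for p in bp]);ctr=w.mean(0)
    e=[w[1]-w[0],w[2]-w[1]];L=[np.linalg.norm(v) for v in e];v=e[int(np.argmax(L))]
    print(n,"ctr",ctr.round(4),"sizes",np.round(L,3),"long axis deg",round(np.degrees(np.arctan2(v[1],v[0]))%180,1))
E
```

```text
15.35 [0.52755819 0.33726335 0.28310099] [ 1.79947267e+02 -4.48443027e-03  8.08933564e+01] 0.036006925114617505
A ctr [0.5767 0.2772] sizes [0.061 0.041] long axis deg 156.4
A ctr [0.5876 0.2702] sizes [0.034 0.039] long axis deg 53.7
B ctr [0.4068 0.3179] sizes [0.034 0.066] long axis deg 21.1
B ctr [0.3953 0.3151] sizes [0.06 0.06] long axis deg 90.7
C ctr [ 0.5183 -0.3177] sizes [0.039 0.061] long axis deg 35.5
C ctr [ 0.518  -0.3174] sizes [0.039 0.062] long axis deg 32.2
```

View pics/c9.png

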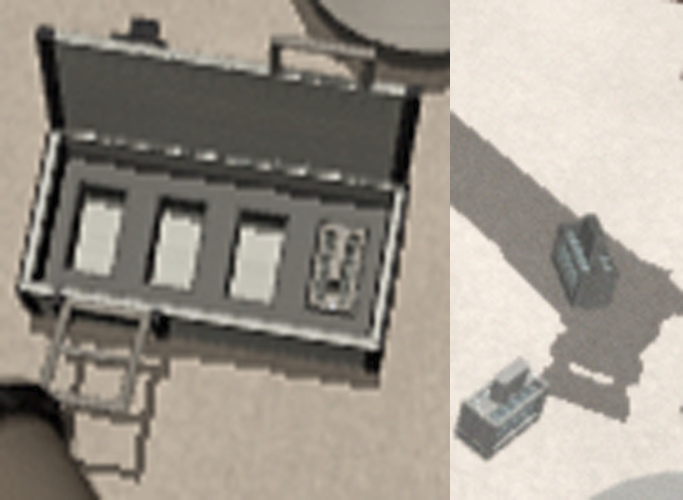

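Well 0 (crop (337,265)) holds the stowed rack. Wells 1, 2 and 3 (crop (258,257), (180,243) and (101,228)) are empty. Next I'll view all the racks in one composite.

```bash
python3 - <<'E'
from h import *
t=load("top",7);t0=load("top",0);d=load("scene",7)
for n,q,y in(("w3",(101,228),.087),("w2",(180,242),.029),("w1",(259,257),-.029)):
    print(n,onz(t,262+q[0]/5-.4,120+q[1]/5-.4,.042).round(4),cw(0,y).round(4))
S=[(420,253),(445,208),(215,186)];TT=[(221,157),(207,205),(389,175)]
rows=[]
for im,L in((d["img"],S),(t0["img"],TT)):
    rows.append(np.hstack([cv2.resize(im[y:y+34,x:x+30],None,fx=8.8,fy=8.8,interpolation=cv2.INTER_CUBIC) for x,y in L]))
o=cv2.convertScaleAbs(np.vstack(rows),alpha=1.4,beta=0);print(o.shape,rows[0].shape)
cv2.imwrite("pics/c10.png",cv2.cvtColor(o,cv2.COLOR_RGB2BGR))
E
```

```text
w3 [0.6083 0.1134 0.042 ] [0.6076 0.1164]
w2 [0.5987 0.057  0.042 ] [0.5985 0.0591]
w1 [0.5883 0.0008 0.042 ] [0.5895 0.0019]
(598, 792, 3) (299, 792, 3)
```

View pics/c10.png

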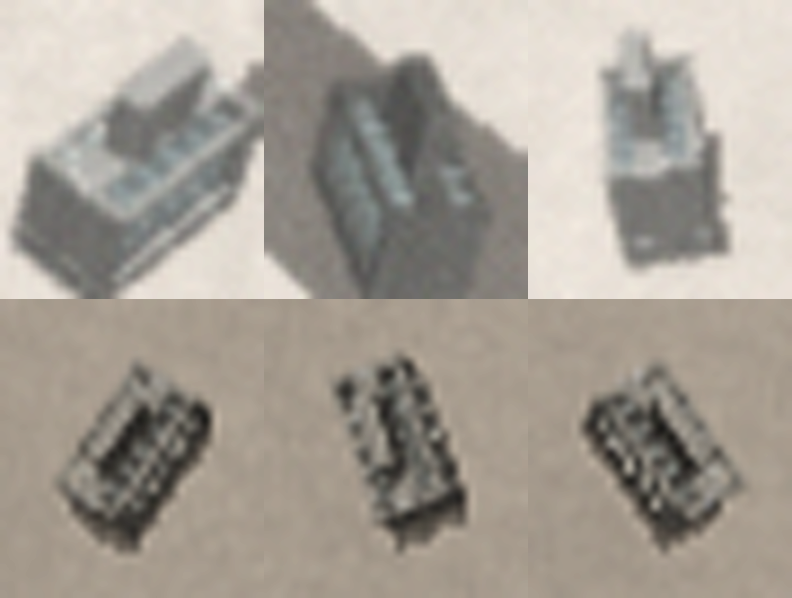

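The composite top row shows racks A, B and C in the scene view, with fins at (160,78), (415,100) and (635,60). The bottom row shows the top view, with block-top centres at (132,444), (398,436) and (664,451).

```bash
python3 - <<'E'
from h import *
t=load("top",0);d=load("scene",7);K=8.8
f=lambda o,q:(o[0]+(q[0]+.5)/K-.5,o[1]+(q[1]+.5)/K-.5)
def T(n,o,q):print(n,"top ",onz(t,*f(o,q),.04).round(4)[:2])
def S(n,o,q,z):print(n,"scene",onz(d,*f(o,q),z).round(4)[:2])
def ang(n,dd,o,a,b,z=.04):
    v=(onz(dd,*f(o,b),z)-onz(dd,*f(o,a),z))[:2];print(n,"ang",round(np.degrees(np.arctan2(v[1],v[0]))%180,1),"len",round(np.linalg.norm(v),4))
T("A",(221,157),(132,145));S("A blk",(420,253),(151,128),.04);S("A fin",(420,253),(160,77),.064)
ang("A top",t,(221,157),(60,186),(138,63));ang("A sc",d,(420,253),(122,218),(264,100));ang("A fin",d,(420,253),(120,104),(199,51),.064)
T("B",(207,205),(134,137));ang("B top",t,(207,205),(71,81),(126,221));ang("B top2",t,(207,205),(141,56),(198,191))
T("C",(389,175),(136,152));S("C blk",(215,186),(124,118),.04)
ang("C top",t,(389,175),(127,61),(214,186));ang("C sc",d,(215,186),(77,75),(81,165));ang("C sc2",d,(215,186),(162,60),(172,170))
E
```

```text
A top  [0.5786 0.2772]
A blk scene [0.5776 0.2809]
A fin scene [0.5811 0.2795]
A top ang 150.5 len 0.059
A sc ang 150.2 len 0.0611
A fin ang 146.0 len 0.0305
B top  [0.4099 0.3172]
B top ang 24.2 len 0.0607
B top2 ang 25.4 len 0.0592
C top  [ 0.517  -0.3175]
C blk scene [ 0.5201 -0.3189]
C top ang 33.4 len 0.0604
C sc ang 33.3 len 0.0477
C sc2 ang 33.8 len 0.0586
```

```bash
python3 - <<'E'
from h import *
plan([(.5785,.279,.15,149.5,.41),(.5785,.279,.07,149.5,.41),(.5785,.279,.028,149.5,.41,.03)])
E
```

```text
[0.41, -0.6, 0.69, 1.47, -7.6, 0.41, -1.21, 1.38, 2.95, -15.2, 0.41, -1.81, 2.06, 4.42, -22.7, 0.41, -2.41, 2.75, 5.9, -30.3, 0.41, -3.01, 3.44, 7.37, -37.9]
[0.41, -0.9, 0.17, 1.47, -7.6, 0.41, -1.8, 0.35, 2.95, -15.2, 0.41, -2.7, 0.52, 4.42, -22.7, 0.41, -3.59, 0.69, 5.9, -30.3, 0.41, -3.59, 0.69, 9.9, -30.3]
[0.41, 0.0, 0.0, 4.0, -0.0, 0.41, 0.0, 0.0, 6.1, -0.0, 0.41, 0.0, 0.0, 8.2, -0.0]
```

drive_tool(targets=[0.41, -0.6, 0.7, 1.5, -7.6, 0.41, -1.2, 1.4, 3, -15.2, 0.41, -1.8, 2.1, 4.4, -22.8, 0.41, -2.4, 2.75, 5.9, -30.4, 0.41, -3, 3.45, 7.4, -38])

```text
t: 15.95
tcp_pos: [0.557, 0.2995, 0.2084]
ee_rot: [180.0, 0.1, 119.2]
ft_force: [-0.0, -0.3, 0.4]
width: 0.0256
gripper_force: 0.0
```

drive_tool(targets=[0.41, -0.9, 0.2, 1.5, -7.6, 0.41, -1.8, 0.35, 3, -15.2, 0.41, -2.7, 0.5, 4.4, -22.8, 0.41, -3.6, 0.7, 5.9, -30.5, 0.41, -3.6, 0.7, 5.9, -30.5])

```text
t: 16.45
tcp_pos: [0.5803, 0.2691, 0.1474]
ee_rot: [-179.8, -0.1, 149.3]
ft_force: [1.0, 0.1, -0.4]
width: 0.0261
gripper_force: 0.0
```

```bash
python3 - <<'E'
from h import *
s=ctrl.get_state();print(s["t"],s["tcp_pos"],s["ee_rot"],s["width"],s["joints"])
plan([(.5785,.279,.07,149.5,.41),(.5785,.279,.028,149.5,.41,.03)])
d=grab("scene",8);x,y=435,271
print(np.abs(d["img"].astype(int)-load("scene",7)["img"])[253:287,420:450].max(2).__gt__(30).sum())
E
```

```text
16.45 [0.58030561 0.26909023 0.1473823 ] [-1.79776118e+02 -5.42058941e-02  1.49292667e+02] 0.026125822917662935 [  2.9917626   35.27930872 -48.29598336  94.5665939   28.80252138
  63.61167144   5.9496721 ]
[0.41, 0.33, 0.38, 3.87, -0.1, 0.41, 0.66, 0.76, 7.74, -0.2, 0.41, 0.66, 0.76, 9.84, -0.2, 0.41, 0.66, 0.76, 11.94, -0.2]
414
```

drive_tool(targets=[0.41, 0, 0, 2, 0, 0.41, 0, 0, 4, 0, 0.41, 0, 0, 4, 0, 0.41, 0, 0, 4, 0])

```text
t: 16.9
tcp_pos: [0.5798, 0.2733, 0.1108]
ee_rot: [180.0, 0.0, 149.3]
ft_force: [0.3, 0.5, 1.1]
width: 0.0259
gripper_force: 0.0
```

```bash
python3 - <<'E'
from h import *
s=ctrl.get_state();print(s["t"],s["tcp_pos"],s["ee_rot"],s["width"])
plan([(.5785,.279,.07,149.5,.41),(.5785,.279,.028,149.5,.41,.03)])
E
```

```text
16.9 [0.57982829 0.27334795 0.11080337] [1.79956647e+02 2.65345705e-02 1.49348133e+02] 0.02593994174035162
[0.41, 0.2, 0.21, 2.04, -0.1, 0.41, 0.4, 0.42, 4.08, -0.2, 0.41, 0.4, 0.42, 6.18, -0.2, 0.41, 0.4, 0.42, 8.28, -0.2]
```

drive_tool(targets=[0.41, 0.4, 0.4, 2, 0, 0.41, 0.4, 0.4, 4, 0, 0.41, 0.4, 0.4, 6, 0, 0.41, 0.4, 0.4, 8.2, 0, 0.41, 0.4, 0.4, 8.2, 0])

```text
t: 17.4
tcp_pos: [0.5764, 0.2769, 0.0243]
ee_rot: [-179.7, -0.1, 149.4]
ft_force: [-0.2, -0.5, 0.3]
width: 0.026
gripper_force: 0.0
```

drive_tool(targets=[1, 0, 0, 0, 0, 1, 0, 0, 0, 0, 1, 0, 0, 0, 0, 1, 0, 0, 0, 0], force=20)

```text
t: 17.8
tcp_pos: [0.5789, 0.2787, 0.0286]
ee_rot: [179.9, 0.1, 149.4]
ft_force: [0.1, 1.4, 2.6]
width: 0.0099
gripper_force: 20.0
```

```bash
python3 - <<'E'
from h import *
plan([(.5789,.2787,.155,149.4,1),(.608,.1155,.155,170.7,1),(.608,.1155,.085,170.7,1,.03)])
E
```

```text
[1.0, 0.0, -0.0, -3.16, 0.0, 1.0, 0.0, -0.0, -6.32, 0.0, 1.0, 0.0, -0.0, -9.48, 0.0, 1.0, 0.0, -0.01, -12.64, 0.0, 1.0, -2.16, -2.52, -12.64, -4.2]
[1.0, -1.97, -2.67, -0.0, -4.3, 1.0, -3.94, -5.33, -0.0, -8.5, 1.0, -5.91, -8.0, -0.0, -12.8, 1.0, -7.88, -10.67, -0.0, -17.0, 1.0, -7.88, -10.67, 2.33, -17.0]
[1.0, 0.0, 0.0, 2.33, -0.0, 1.0, 0.0, 0.0, 4.67, -0.0]
```

drive_tool(targets=[1, 0, 0, -3.2, 0, 1, 0, 0, -6.3, 0, 1, 0, 0, -9.5, 0, 1, 0, 0, -12.6, 0, 1, -2.2, -2.5, -12.6, -4.2])

```text
t: 18.3
tcp_pos: [0.5845, 0.2529, 0.1595]
ee_rot: [179.4, 0.2, 154.1]
ft_force: [0.4, 0.3, -1.8]
width: 0.0097
gripper_force: 20.0
```

drive_tool(targets=[1, -2, -2.7, 0, -4.3, 1, -3.9, -5.3, 0, -8.5, 1, -5.9, -8, 0, -12.8, 1, -7.9, -10.7, 0, -17, 1, -7.9, -10.7, 0, -17])

```text
t: 18.8
tcp_pos: [0.6091, 0.1071, 0.1526]
ee_rot: [-179.7, -0.0, 170.2]
ft_force: [0.5, -1.5, -2.2]
width: 0.01
gripper_force: 20.0
```

drive_tool(targets=[1, 0, 0, 2, 0, 1, 0, 0, 4, 0, 1, 0, 0, 4, 0, 1, 0, 0, 4, 0])

```text
t: 19.2
tcp_pos: [0.6075, 0.115, 0.1138]
ee_rot: [-180.0, -0.0, 170.6]
ft_force: [-0.4, 0.6, -1.8]
width: 0.0101
gripper_force: 20.0
```

```bash
python3 - <<'E'
from h import *
s=ctrl.get_state();print(s["tcp_pos"],s["ee_rot"],s["width"],s["ft_force"])
plan([(.608,.1155,.08,170.7,1,.03)])
E
```

```text
[0.60747248 0.11499652 0.1138214 ] [-1.79998671e+02 -3.32377684e-02  1.70649760e+02] 0.010064445706190292 [-0.42928821  0.62309395 -1.78619813]
[1.0, -0.02, 0.03, 1.69, -0.0, 1.0, -0.04, 0.06, 3.38, -0.1]
```

drive_tool(targets=[1, 0, 0, 2, 0, 1, 0, 0, 3.5, 0, 1, 0, 0, 4.2, 0, 1, 0, 0, 4.7, 0, 1, 0, 0, 4.7, 0])

```text
t: 19.7
tcp_pos: [0.6086, 0.1174, 0.0692]
ee_rot: [179.8, 0.1, 170.7]
ft_force: [-4.7, 1.5, 11.7]
width: 0.0101
gripper_force: 20.1
```

drive_tool(targets=[1, 0, 0, 0.5, 0, 1, 0, 0, 1, 0, 1, 0, 0, 1, 0])

```text
t: 20.0
tcp_pos: [0.6114, 0.1256, 0.064]
ee_rot: [179.2, 0.5, 171.0]
ft_force: [-5.3, 11.8, 28.7]
width: 0.0131
gripper_force: 20.9
```

drive_tool(targets=[1, 0, 0, -1, 0, 1, 0, 0, -2, 0, 1, 0, 0, -2.5, 0, 1, 0, 0, -2.5, 0])

```text
t: 20.4
tcp_pos: [0.6082, 0.114, 0.082]
ee_rot: [-180.0, 0.0, 170.6]
ft_force: [-0.2, -0.4, -2.0]
width: 0.0097
gripper_force: 20.0
```

```bash
python3 - <<'E'
from h import *
s=ctrl.get_state();print(s["tcp_pos"],s["ee_rot"],s["width"],s["ft_force"])
t=grab("top",9);d=grab("scene",9)
a=cv2.resize(t["img"][130:200,255:325],None,fx=6,fy=6,interpolation=cv2.INTER_CUBIC)
b=cv2.resize(d["img"][185:275,325:400],None,fx=4.67,fy=4.67,interpolation=cv2.INTER_CUBIC)
b=b[:420];e=np.zeros((420,b.shape[1],3),np.uint8);e[:b.shape[0]]=b
cv2.imwrite("pics/c11.png",cv2.cvtColor(cv2.convertScaleAbs(np.hstack([a,e]),alpha=1.6),cv2.COLOR_RGB2BGR))
E
```

```text
[0.608201   0.11397066 0.08204286] [-1.79990728e+02  4.58324128e-02  1.70573410e+02] 0.009730820953589236 [-0.22638957 -0.41851241 -1.97593418]
```

View pics/c11.png

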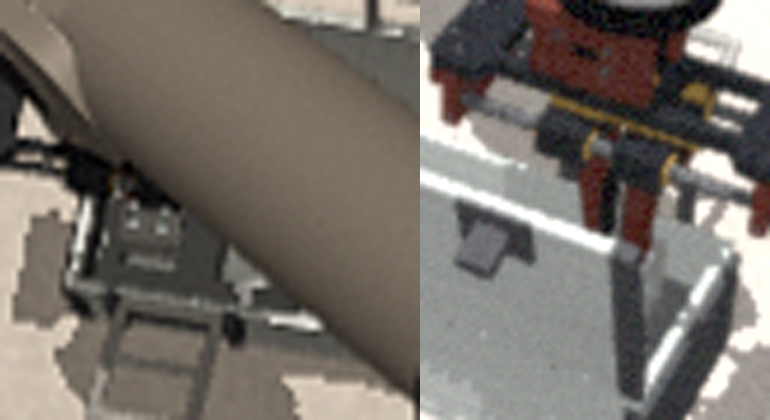

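The left (top view) part shows the held rack's front top at crop (150,237). The right (scene) part shows both fingers behind the lid corner. I'll check the rack's position numerically.

```bash
python3 - <<'E'
from h import *
t=load("top",9);f=lambda x,y,z:onz(t,255+(x+.5)/6-.5,130+(y+.5)/6-.5,z)[:2]
a=np.radians(-9.3);ex=np.array([np.cos(a),np.sin(a)]);ey=np.array([-np.sin(a),np.cos(a)])
def cf(p):v=p-C;return (v@ex).round(4),(v@ey).round(4)
tc=np.array([.6082,.1140]);print("tcp case",cf(tc))
for n,q,z in(("rack front L",(117,262),.093),("rack front R",(184,272),.093)):print(n,cf(f(*q,z)))
# profiles: row lines across rack front part
g=cv2.cvtColor(t["img"],cv2.COLOR_RGB2GRAY)
print(g[160:180,266:296])
t7=load("top",7);g7=cv2.cvtColor(t7["img"],cv2.COLOR_RGB2GRAY)
print(g7[170,266:325]);print(g7[164,266:325])
E
```

```text
tcp case (np.float64(0.0005), np.float64(0.0847))
rack front L (np.float64(-0.0437), np.float64(0.0975))
rack front R (np.float64(-0.0429), np.float64(0.0587))
[[ 12   7   9   9  11  11   5  30  42  25  31  23   9  10  17  30  34  39
   41  43  47  49  52  54  54  56  57  59  61  61]
 [ 53  18   2   8   9  10  10  18  57  28  31  16  15   5  12  17  30  35
   38  41  46  47  49  51  52  54  56  57  57  59]
 [111  80  22  38  24   8   2  26  79  48  15   6   7  10   8   9  10  29
   34  38  40  43  46  47  51  52  53  55  57  59]
 [127 131  49 104  54  17  11  44  38  34  40  51  12   4  11   7   6   9
   25  33  36  40  42  46  48  50  52  54  56  56]
 [124 120  62 145  57  12  20  37  38  44  61  89  31  21  18  22  44  21
    3  30  33  34  40  41  46  47  50  51  53  54]
 [126  94  90 146  55  10  25  39  36  47  34  50  50  46  44  49  81  52
   32  43  34  32  34  37  42  45  46  49  52  54]
 [120  94 124 142  62  13  30  38  37  50  53  72  54  56  51  55  50  53
   56  36  37  36  33  35  37  42  45  47  49  48]
 [ 66  46 141 121  48  13  32  38  37  50  82 102  59  54  51  73
[... 1342 characters left out ...]
2  59  73  66  66  55  49  47  50  46  43
   39  37  35  37  38  37  37  38  37  33  75  83]
 [ 27  15  30  48  51  42  30  20  18  50  62  72  69  69  74  74  64  65
   53  51  44  59  46  47  39  37  37  35  32  83]]
[ 96  91 144  49  10  22  83  82  79  43  19 145 139 137 136 136 136 137
 136  69  78  80  81  81  82  63  15 123 139 136 136 135 135 135 139  96
  79  82  80  81  81  82  40 115 141 139 139 138 138 139 141 145  64  80
  81  82  82  83  73]
[122 118  65 142  53  13  17  82  81  82  44  14 122 138 136 137 137 136
 138 142  82  79  80  80  81  82  74  23 122 141 140 140 142 144  99  98
  70  76  80  81  82  81  84  52  50  48  48  43  38  36  31  26  23  57
  81  82  81  82  83]
```

```bash
python3 - <<'E'
from h import *
t=load("top",9)
a=np.radians(-9.3);ex=np.array([np.cos(a),np.sin(a)]);ey=np.array([-np.sin(a),np.cos(a)])
def cf(p):v=p[:2]-C;return (round(v@ex*1e3,1),round(v@ey*1e3,1))
for n,u,v,z in(("rackL",274.6,170,.0934),("rackR",284.5,169.6,.0934),("rackL167",274.5,167,.0934),("rackR167",284.5,166.5,.0934),
 ("wellmouthL r170",275.8,170,.042),("wellmouthR",284.9,170,.042),("L r164",275.9,164,.042),("R r164",285.8,164,.042),
 ("w2L r170",291.3,170,.042),("w2R",301,170,.042)): print(n,cf(onz(t,u,v,z)))
E
```

```text
rackL (np.float64(-32.3), np.float64(97.9))
rackR (np.float64(-25.1), np.float64(64.7))
rackL167 (np.float64(-22.0), np.float64(100.3))
rackR167 (np.float64(-14.4), np.float64(66.8))
wellmouthL r170 (np.float64(-20.1), np.float64(101.8))
wellmouthR (np.float64(-14.6), np.float64(69.9))
L r164 (np.float64(1.5), np.float64(105.6))
R r164 (np.float64(7.5), np.float64(70.9))
w2L r170 (np.float64(-10.7), np.float64(47.5))
w2R (np.float64(-4.8), np.float64(13.7))
```

drive_tool(targets=[1, 0, 0.25, 0, 0, 1, 0, 0.25, 0.8, 0, 1, 0, 0.25, 1.2, 0, 1, 0, 0.25, 1.5, 0, 1, 0, 0.25, 1.5, 0])

```text
t: 21.0
tcp_pos: [0.6077, 0.1168, 0.0657]
ee_rot: [-180.0, -0.1, 170.6]
ft_force: [0.3, 0.6, -2.0]
width: 0.01
gripper_force: 20.0
```

drive_tool(targets=[1, 0, 0, 0.3, 0, 1, 0, 0, 0.6, 0, 1, 0, 0, 0.6, 0])

```text
t: 21.3
tcp_pos: [0.608, 0.1168, 0.0601]
ee_rot: [-180.0, -0.0, 170.6]
ft_force: [0.4, -0.1, -1.8]
width: 0.01
gripper_force: 20.0
```

drive_tool(targets=[1, 0, 0, 0.6, 0, 1, 0, 0, 1.2, 0, 1, 0, 0, 1.8, 0, 1, 0, 0, 2.3, 0, 1, 0, 0, 2.3, 0])

```text
t: 21.8
tcp_pos: [0.6078, 0.1171, 0.0369]
ee_rot: [-180.0, -0.0, 170.6]
ft_force: [0.5, -0.3, -1.7]
width: 0.0101
gripper_force: 20.0
```

drive_tool(targets=[1, 0, 0, 0.3, 0, 1, 0, 0, 0.3, 0])

```text
t: 22.0
tcp_pos: [0.6082, 0.1174, 0.036]
ee_rot: [-180.0, 0.0, 170.6]
ft_force: [-4.5, -2.1, 10.3]
width: 0.0102
gripper_force: 20.0
```

drive_tool(targets=[0.5, 0, 0, 0, 0, 0.5, 0, 0, 0, 0, 0.5, 0, 0, -1, 0, 0.5, 0, 0, -4, 0, 0.5, 0, 0, -8, 0])

```text
t: 22.5
tcp_pos: [0.607, 0.1166, 0.1144]
ee_rot: [-179.9, -0.2, 170.6]
ft_force: [1.1, 0.8, 0.2]
width: 0.022
gripper_force: 0.0
```

```bash
python3 - <<'E'
from h import *
s=ctrl.get_state();print(s["tcp_pos"],s["ee_rot"],s["width"])
plan([(.608,.117,.17,170.6,.41,.05),(.41,.319,.17,204.7,.41,.05),(.41,.319,.11,204.7,.41,.03)])
E
```

```text
[0.60703558 0.11657182 0.11437165] [-179.94923375   -0.18270649  170.64628956] 0.02195034924205973
[0.41, -0.04, 0.03, -2.78, 0.0, 0.41, -0.09, 0.06, -5.56, 0.0, 0.41, 3.72, 2.84, -5.56, -5.6, 0.41, 7.52, 5.63, -5.56, -11.3, 0.41, 11.32, 8.41, -5.56, -17.0]
[0.41, 2.82, 3.78, -0.0, -5.7, 0.41, 5.64, 7.55, -0.0, -11.4, 0.41, 8.47, 11.33, -0.0, -17.1, 0.41, 8.47, 11.33, 2.0, -17.1, 0.41, 8.47, 11.33, 4.0, -17.1]
[0.41, 0.0, 0.0, 2.0, -0.0]
```

drive_tool(targets=[0.41, 0, 0, -2.8, 0, 0.41, 0, 0, -5.6, 0, 0.41, 3.7, 2.8, -5.6, -5.6, 0.41, 7.5, 5.6, -5.6, -11.3, 0.41, 11.3, 8.4, -5.6, -17])

```text
t: 23.0
tcp_pos: [0.5095, 0.2193, 0.1716]
ee_rot: [180.0, 0.1, -172.2]
ft_force: [0.8, 0.8, 0.5]
width: 0.0261
gripper_force: 0.0
```

drive_tool(targets=[0.41, 2.8, 3.8, 0, -5.7, 0.41, 5.6, 7.6, 0, -11.4, 0.41, 8.5, 11.3, 0, -17.1, 0.41, 8.5, 11.3, 0, -17.1, 0.41, 8.5, 11.3, 1, -17.1])

```text
t: 23.5
tcp_pos: [0.4112, 0.3205, 0.1619]
ee_rot: [180.0, 0.2, -155.2]
ft_force: [0.4, 0.1, -0.3]
width: 0.0259
gripper_force: 0.0
```

```bash
python3 - <<'E'
from h import *
s=ctrl.get_state();print(s["t"],s["tcp_pos"],s["ee_rot"],s["width"])
d=grab("scene",10);d0=load("scene",0);e=lambda i:cv2.cvtColor(i,cv2.COLOR_RGB2GRAY)
for n,(x,y) in {"B":(447,212),"C":(220,190)}.items():
    r=cv2.matchTemplate(e(d["img"])[y-15:y+45,x-15:x+40],e(d0["img"])[y:y+32,x:x+26],cv2.TM_CCOEFF_NORMED)
    m=cv2.minMaxLoc(r);print(n,round(m[1],2),m[3][0]-15,m[3][1]-15)
plan([(.41,.319,.07,204.7,.41,.04),(.41,.319,.028,204.7,.41,.02)])
E
```

```text
23.5 [0.41121901 0.32051517 0.16185575] [ 1.79989810e+02  1.77979813e-01 -1.55158100e+02] 0.02593453261628233
B 0.54 0 0
C 1.0 0 0
[0.41, 0.03, 0.05, 2.97, -0.0, 0.41, 0.07, 0.1, 5.95, -0.0, 0.41, 0.1, 0.15, 8.92, -0.0, 0.41, 0.1, 0.15, 10.32, -0.0, 0.41, 0.1, 0.15, 11.72, -0.0]
[0.41, 0.0, 0.0, 1.4, -0.0]
```

drive_tool(targets=[0.41, 0.1, 0, 3, 0, 0.41, 0.1, 0, 6, 0, 0.41, 0.1, 0, 9, 0, 0.41, 0.1, 0, 11.5, 0, 0.41, 0.1, 0, 13.3, 0])

```text
t: 24.05
tcp_pos: [0.4111, 0.316, 0.025]
ee_rot: [-179.9, -0.1, -155.5]
ft_force: [-0.8, -0.0, 0.1]
width: 0.0256
gripper_force: 0.0
```

drive_tool(targets=[1, 0, 0, 0, 0, 1, 0, 0, 0, 0, 1, 0, 0, 0, 0, 1, 0, 0, 0, 0, 1, 0, 0, 0, 0])

```text
t: 24.55
tcp_pos: [0.4107, 0.3185, 0.0281]
ee_rot: [-180.0, 0.1, -155.3]
ft_force: [-0.6, -0.7, -1.4]
width: 0.0097
gripper_force: 20.0
```

```bash
python3 - <<'E'
from h import *
s=ctrl.get_state();print(s["tcp_pos"],s["ee_rot"],s["width"],s["ft_force"])
p=s["tcp_pos"];z=.17-.0286+p[2]-.0
plan([(p[0],p[1],.16,204.7,1,.04),(.5987,.0598,.16,170.6,1,.04)])
E
```

```text
[0.41072371 0.31851327 0.02812782] [-1.79988197e+02  5.82290465e-02 -1.55299864e+02] 0.009692998349779044 [-0.57076781 -0.74614357 -1.37553022]
[1.0, 0.0, 0.0, -3.3, 0.0, 1.0, 0.0, 0.0, -6.59, 0.0, 1.0, 0.0, 0.0, -9.89, 0.0, 1.0, 0.0, 0.0, -13.19, 0.0, 1.0, -0.78, -3.92, -13.19, 4.3]
[1.0, -1.07, -3.85, -0.0, 4.3, 1.0, -2.15, -7.7, -0.0, 8.5, 1.0, -3.22, -11.55, -0.0, 12.8, 1.0, -4.29, -15.4, -0.0, 17.1, 1.0, -5.36, -19.25, -0.0, 21.3]
[1.0, -2.4, -3.2, -0.0, 4.3, 1.0, -4.8, -6.4, -0.0, 8.5]
```

drive_tool(targets=[1, 0, 0, -4, 0, 1, 0, 0, -8, 0, 1, 0, 0, -12, 0, 1, 0, 0, -16.2, 0, 1, -0.8, -3.9, -16.2, 4.3])

```text
t: 25.05
tcp_pos: [0.4327, 0.2937, 0.1961]
ee_rot: [179.7, 0.6, -159.1]
ft_force: [1.0, 0.3, -2.1]
width: 0.0098
gripper_force: 20.0
```

drive_tool(targets=[1, -1.1, -3.85, 0, 4.3, 1, -2.15, -7.7, 0, 8.5, 1, -3.2, -11.55, 0, 12.8, 1, -4.3, -15.4, 0, 17.1, 1, -5.4, -19.2, 0, 21.3])

```text
t: 25.55
tcp_pos: [0.5521, 0.1237, 0.1899]
ee_rot: [-180.0, 0.0, 178.9]
ft_force: [0.6, 1.2, -1.8]
width: 0.01
gripper_force: 20.0
```

drive_tool(targets=[1, -2.4, -3.2, 0, 4.3, 1, -4.8, -6.4, 0, 8.5, 1, -4.8, -6.4, 0, 8.5, 1, -4.8, -6.4, 3, 8.5, 1, -4.8, -6.4, 6, 8.5])

```text
t: 26.05
tcp_pos: [0.599, 0.0609, 0.1298]
ee_rot: [180.0, 0.1, 170.6]
ft_force: [-0.1, -0.0, -1.7]
width: 0.0097
gripper_force: 20.0
```

drive_tool(targets=[1, 0, 0, 2, 0, 1, 0, 0, 3, 0, 1, 0, 0, 3, 0, 1, 0, 0, 3, 0])

```text
t: 26.45
tcp_pos: [0.5989, 0.0612, 0.1006]
ee_rot: [180.0, 0.1, 170.7]
ft_force: [0.7, -0.2, -1.7]
width: 0.0099
gripper_force: 20.0
```

```bash
python3 - <<'E'
from h import *
s=ctrl.get_state();print(s["tcp_pos"],s["ee_rot"],s["width"],s["ft_force"])
plan([(.5987,.0598,.08,170.6,1,.05)])
E
```

```text
[0.5989285  0.06120034 0.10056029] [1.79968786e+02 6.27694295e-02 1.70653522e+02] 0.009857060479425766 [ 0.69606914 -0.19263739 -1.73002249]
[1.0, -0.0, -0.14, 2.06, 0.1]
```

drive_tool(targets=[1, 0, -0.1, 1, 0, 1, 0, -0.1, 2, 0, 1, 0, -0.1, 2.8, 0, 1, 0, -0.1, 3.5, 0, 1, 0, -0.1, 3.5, 0])

```text
t: 26.95
tcp_pos: [0.5974, 0.0595, 0.0632]
ee_rot: [-180.0, -0.1, 170.6]
ft_force: [-0.5, -0.8, -2.7]
width: 0.0098
gripper_force: 20.0
```

drive_tool(targets=[1, 0, 0, 0.3, 0, 1, 0, 0, 0.6, 0, 1, 0, 0, 0.6, 0])

```text
t: 27.25
tcp_pos: [0.5982, 0.0597, 0.0583]
ee_rot: [-180.0, -0.0, 170.6]
ft_force: [0.1, 0.7, -1.5]
width: 0.0102
gripper_force: 20.0
```

Sliding in cleanly.

drive_tool(targets=[1, 0, 0, 0.6, 0, 1, 0, 0, 1.2, 0, 1, 0, 0, 1.8, 0, 1, 0, 0, 2.2, 0, 1, 0, 0, 2.2, 0])

```text
t: 27.75
tcp_pos: [0.5977, 0.0596, 0.0357]
ee_rot: [-180.0, -0.1, 170.6]
ft_force: [0.1, 0.3, -1.7]
width: 0.0102
gripper_force: 20.0
```

drive_tool(targets=[1, 0, 0, 0.3, 0, 1, 0, 0, 0.3, 0])

```text
t: 27.95
tcp_pos: [0.5987, 0.0598, 0.035]
ee_rot: [-180.0, 0.1, 170.6]
ft_force: [-3.5, -2.2, 8.9]
width: 0.0094
gripper_force: 20.0
```

drive_tool(targets=[0.5, 0, 0, 0, 0, 0.5, 0, 0, 0, 0, 0.5, 0, 0, -1, 0, 0.5, 0, 0, -5, 0, 0.5, 0, 0, -10, 0])

```text
t: 28.45
tcp_pos: [0.5968, 0.0594, 0.1335]
ee_rot: [-180.0, -0.2, 170.7]
ft_force: [1.2, -0.4, 0.4]
width: 0.022
gripper_force: 0.0
```

```bash
python3 - <<'E'
from h import *
s=ctrl.get_state();print(s["tcp_pos"],s["ee_rot"],s["width"],s["joints"])
p=s["tcp_pos"]
plan([(p[0]-.02,p[1]-.03,.19,170.6,.41,.04),(.5185,-.318,.17,33.5,.41,.05)])
E
```

```text
[0.59680161 0.05942135 0.13347412] [-179.96700665   -0.22752319  170.65670942] 0.02201992511537335 [ 26.8669494   34.52064203 -53.37922839 100.65556006  31.16577725
  61.19577109  43.22117244]
[0.41, 0.74, -1.64, -2.83, 0.0, 0.41, 1.49, -3.28, -5.65, 0.1, 0.41, 1.49, -5.24, -5.54, 7.7, 0.41, 1.5, -7.2, -5.43, 15.3, 0.41, 1.51, -9.16, -5.32, 22.9]
[0.41, -0.76, -1.81, 0.11, 7.6, 0.41, -1.51, -3.61, 0.22, 15.2, 0.41, -2.27, -5.42, 0.33, 22.8, 0.41, -3.02, -7.22, 0.44, 30.5, 0.41, -3.78, -9.03, 0.56, 38.1]
[0.41, -1.71, -0.95, 0.11, 7.6, 0.41, -3.42, -1.91, 0.22, 15.2, 0.41, -5.13, -2.86, 0.33, 22.8, 0.41, -6.83, -3.82, 0.44, 30.5, 0.41, -8.54, -4.77, 0.56, 38.1]
[0.41, -1.93, 0.3, 0.11, 7.6, 0.41, -3.87, 0.6, 0.22, 15.2, 0.41, -5.8, 0.91, 0.33, 22.8, 0.41, -7.73, 1.21, 0.44, 30.5, 0.41, -9.67, 1.51, 0.56, 38.1]
```

drive_tool(targets=[0.41, 0.7, -1.6, -2.8, 0, 0.41, 1.5, -3.3, -5.6, 0, 0.41, 1.5, -5.2, -5.6, 7.7, 0.41, 1.5, -7.2, -5.4, 15.3, 0.41, 1.5, -9.2, -5.4, 23])

```text
t: 28.95
tcp_pos: [0.5684, -0.0292, 0.1884]
ee_rot: [180.0, 0.1, 147.3]
ft_force: [0.7, 0.1, -1.0]
width: 0.0256
gripper_force: 0.0
```

drive_tool(targets=[0.41, -0.8, -1.8, 0.1, 7.6, 0.41, -1.5, -3.6, 0.2, 15.2, 0.41, -2.3, -5.4, 0.3, 22.8, 0.41, -3, -7.2, 0.4, 30.4, 0.41, -3.8, -9, 0.5, 38])

```text
t: 29.45
tcp_pos: [0.5523, -0.1254, 0.1833]
ee_rot: [180.0, 0.0, 109.4]
ft_force: [-0.1, -0.4, -1.1]
width: 0.0262
gripper_force: 0.0
```

drive_tool(targets=[0.41, -1.7, -1, 0.1, 7.6, 0.41, -3.4, -1.9, 0.2, 15.2, 0.41, -5.1, -2.9, 0.3, 22.8, 0.41, -6.8, -3.8, 0.4, 30.4, 0.41, -8.5, -4.8, 0.5, 38])

```text
t: 29.95
tcp_pos: [0.5359, -0.2215, 0.1783]
ee_rot: [179.9, -0.0, 71.4]
ft_force: [0.8, 1.0, 0.8]
width: 0.0259
gripper_force: 0.0
```

drive_tool(targets=[0.41, -1.9, 0.3, 0.1, 7.6, 0.41, -3.9, 0.6, 0.2, 15.2, 0.41, -5.8, 0.9, 0.3, 22.8, 0.41, -7.7, 1.2, 0.4, 30.4, 0.41, -9.7, 1.5, 0.5, 38])

```text
t: 30.45
tcp_pos: [0.5196, -0.3182, 0.1733]
ee_rot: [180.0, -0.1, 33.4]
ft_force: [1.4, 0.2, 0.5]
width: 0.0259
gripper_force: 0.0
```

```bash
python3 - <<'E'
from h import *
s=ctrl.get_state();print(s["t"],s["tcp_pos"],s["ee_rot"],s["width"],s["joints"])
d=grab("scene",11);d0=load("scene",0);e=lambda i:cv2.cvtColor(i,cv2.COLOR_RGB2GRAY)
t=grab("top",11);t0=load("top",0)
for n,D,D0,(x,y) in (("C",d,d0,(220,190)),("Ct",t,t0,(392,178))):
    r=cv2.matchTemplate(e(D["img"])[y-15:y+45,x-15:x+40],e(D0["img"])[y:y+28,x:x+24],cv2.TM_CCOEFF_NORMED)
    m=cv2.minMaxLoc(r);print(n,round(m[1],2),m[3][0]-15,m[3][1]-15)
plan([(.5185,-.318,.10,33.5,.41,.04),(.5185,-.318,.028,33.5,.41,.03)])
E
```

```text
30.45 [ 0.51964724 -0.31816174  0.17326561] [ 1.79983595e+02 -5.37248700e-02  3.33674560e+01] 0.025899731558260534 [ 42.61620444  24.40921959 -22.32046005  98.9664625   10.5485787
  58.65136728 -40.04112081]
C 0.56 0 0
Ct 0.37 12 -12
[0.41, 0.08, -0.12, 3.64, -0.1, 0.41, 0.16, -0.24, 7.29, -0.2, 0.41, 0.16, -0.24, 9.69, -0.2, 0.41, 0.16, -0.24, 12.09, -0.2, 0.41, 0.16, -0.24, 14.49, -0.2]
```

drive_tool(targets=[0.41, 0.15, -0.2, 3.6, 0, 0.41, 0.15, -0.2, 7.2, 0, 0.41, 0.15, -0.2, 10.5, 0, 0.41, 0.15, -0.2, 13, 0, 0.41, 0.15, -0.2, 14.5, 0])

```text
t: 31.05
tcp_pos: [0.5194, -0.3135, 0.026]
ee_rot: [-179.9, -0.0, 33.9]
ft_force: [0.6, 0.4, -0.3]
width: 0.0259
gripper_force: 0.0
```

drive_tool(targets=[1, 0, 0, 0, 0, 1, 0, 0, 0, 0, 1, 0, 0, 0, 0, 1, 0, 0, 0, 0, 1, 0, 0, 0, 0])

```text
t: 31.55
tcp_pos: [0.5198, -0.3156, 0.0283]
ee_rot: [180.0, -0.0, 33.6]
ft_force: [0.2, -0.2, -2.0]
width: 0.0099
gripper_force: 20.0
```

```bash
python3 - <<'E'
from h import *
s=ctrl.get_state();print(s["tcp_pos"],s["ee_rot"],s["width"],s["ft_force"])
p=s["tcp_pos"]
plan([(p[0],p[1],.15,33.4,1,.04),(.5894,.0025,.15,-9.4,1,.045)])
E
```

```text
[ 0.51980043 -0.31559296  0.02828686] [ 1.79951338e+02 -2.05246806e-02  3.36358772e+01] 0.009912311898825972 [ 0.20142662 -0.18263154 -1.97558985]
[1.0, 0.0, 0.0, -3.04, 0.1, 1.0, 0.0, 0.0, -6.09, 0.1, 1.0, 0.0, 0.0, -9.13, 0.2, 1.0, 0.0, 0.0, -12.17, 0.2, 1.0, 2.93, -2.83, -12.17, 5.6]
[1.0, 2.64, -3.1, -0.0, 5.4, 1.0, 5.28, -6.2, -0.0, 10.7, 1.0, 7.91, -9.3, -0.0, 16.1, 1.0, 10.55, -12.4, -0.0, 21.4, 1.0, 13.19, -15.5, -0.0, 26.8]
[1.0, 0.96, -3.96, -0.0, 5.4, 1.0, 1.92, -7.91, -0.0, 10.7]
```

drive_tool(targets=[1, 0, 0, -3, 0, 1, 0, 0, -6, 0, 1, 0, 0, -9, 0, 1, 0, 0, -12.2, 0, 1, 2.9, -2.8, -12.2, 5.6])

```text
t: 32.05
tcp_pos: [0.5291, -0.2836, 0.1544]
ee_rot: [179.5, -0.1, 27.4]
ft_force: [1.3, -0.6, -1.3]
width: 0.0096
gripper_force: 20.0
```

drive_tool(targets=[1, 2.6, -3.1, 0, 5.4, 1, 5.3, -6.2, 0, 10.7, 1, 7.9, -9.3, 0, 16.1, 1, 10.5, -12.4, 0, 21.4, 1, 13.2, -15.5, 0, 26.8])

```text
t: 32.55
tcp_pos: [0.5718, -0.0758, 0.1499]
ee_rot: [180.0, -0.0, 1.0]
ft_force: [0.4, -0.5, -3.5]
width: 0.01
gripper_force: 20.0
```

drive_tool(targets=[1, 1, -4, 0, 5.4, 1, 2, -7.9, 0, 10.6, 1, 2, -7.9, 0, 10.6, 1, 2, -7.9, 2, 10.6, 1, 2, -7.9, 4, 10.6])

```text
t: 33.05
tcp_pos: [0.5906, 0.0023, 0.1099]
ee_rot: [-180.0, -0.1, -9.3]
ft_force: [0.0, -0.0, -2.0]
width: 0.0099
gripper_force: 20.0
```

drive_tool(targets=[1, 0, 0, 1, 0, 1, 0, 0, 1, 0, 1, 0, 0, 1, 0])

```text
t: 33.35
tcp_pos: [0.5905, 0.002, 0.1001]
ee_rot: [-180.0, -0.0, -9.4]
ft_force: [0.3, -0.2, -1.9]
width: 0.0097
gripper_force: 20.0
```

```bash
python3 - <<'E'
from h import *
s=ctrl.get_state();print(s["tcp_pos"],s["ee_rot"],s["width"],s["ft_force"])
plan([(.5906,.0023,.08,-9.4,1,.05)])
E
```

```text
[0.59050285 0.00198686 0.10011267] [-1.79991999e+02 -2.79454369e-02 -9.37693715e+00] 0.00965304691115084 [ 0.34265802 -0.16615201 -1.87089929]
[1.0, 0.0, -0.03, 2.01, 0.0]
```

drive_tool(targets=[1, 0, -0.05, 1, 0, 1, 0, -0.05, 2, 0, 1, 0, -0.05, 2.8, 0, 1, 0, -0.05, 3.5, 0, 1, 0, -0.05, 3.5, 0])

```text
t: 33.85
tcp_pos: [0.5901, 0.0026, 0.0634]
ee_rot: [180.0, 0.0, -9.4]
ft_force: [0.9, -0.4, -1.8]
width: 0.0099
gripper_force: 20.0
```

drive_tool(targets=[1, 0, 0, 0.3, 0, 1, 0, 0, 0.6, 0, 1, 0, 0, 0.6, 0])

```text
t: 34.15
tcp_pos: [0.5901, 0.0027, 0.0583]
ee_rot: [180.0, 0.0, -9.4]
ft_force: [0.0, 0.2, -1.9]
width: 0.01
gripper_force: 20.0
```

drive_tool(targets=[1, 0, 0, 0.6, 0, 1, 0, 0, 1.2, 0, 1, 0, 0, 1.8, 0, 1, 0, 0, 2.2, 0, 1, 0, 0, 2.2, 0])

```text
t: 34.65
tcp_pos: [0.5902, 0.0027, 0.0362]
ee_rot: [180.0, 0.0, -9.4]
ft_force: [0.1, -0.8, -1.8]
width: 0.01
gripper_force: 20.0
```

drive_tool(targets=[1, 0, 0, 0.3, 0, 1, 0, 0, 0.3, 0])

```text
t: 34.85
tcp_pos: [0.591, 0.0026, 0.0355]
ee_rot: [180.0, -0.1, -9.4]
ft_force: [-4.9, -0.1, 15.6]
width: 0.0099
gripper_force: 20.0
```

drive_tool(targets=[0.5, 0, 0, 0, 0, 0.5, 0, 0, 0, 0, 0.5, 0, 0, -1, 0, 0.5, 0, 0, -5, 0, 0.5, 0, 0, -10, 0])

```text
t: 35.35
tcp_pos: [0.5884, 0.0026, 0.1331]
ee_rot: [180.0, 0.3, -9.4]
ft_force: [0.6, 0.8, -0.1]
width: 0.0222
gripper_force: 0.0
```

```bash
sed -i 's/^YAW=.*/YAW=-9.3;C=np.array([.5944,.0312])/' h.py; python3 - <<'E'
from h import *
s=ctrl.get_state();p=s["tcp_pos"];print(p)
x,y=cw(.0878,-.06);print(x,y)
plan([(p[0]-.03,p[1],.285,20,.09,.04),(x,y,.285,80.7,.09,.04)])
R=15.6;ths=np.linspace(1.75,0,26)
for k in range(0,25,5):
    a=ths[k];print([(round(float(-(np.cos(ths[k+i])-np.cos(a))*R),2),round(float(-(np.sin(ths[k+i])-np.sin(a))*R),2)) for i in range(1,6)])
E
```

```text
[0.5884422  0.00259198 0.13313015]
0.671349702634316 -0.04220015847728354
[0.09, -0.74, 0.12, -3.8, -7.3, 0.09, -1.48, 0.24, -7.59, -14.7, 0.09, -2.22, 0.37, -11.39, -22.0, 0.09, -2.96, 0.49, -15.19, -29.4, 0.09, -1.48, 0.81, -15.19, -36.9]
[0.09, 0.99, 1.15, -0.0, -7.6, 0.09, 1.98, 2.3, -0.0, -15.2, 0.09, 2.97, 3.45, -0.0, -22.8, 0.09, 3.97, 4.6, -0.0, -30.3, 0.09, 4.96, 5.75, -0.0, -37.9]
[0.09, 0.08, 1.52, -0.0, -7.6, 0.09, 0.15, 3.03, -0.0, -15.2]
[(-1.08, -0.16), (-2.17, -0.24), (-3.26, -0.24), (-4.35, -0.17), (-5.43, -0.02)]
[(-1.07, 0.22), (-2.12, 0.52), (-3.15, 0.89), (-4.15, 1.33), (-5.11, 1.84)]
[(-0.93, 0.58), (-1.81, 1.22), (-2.65, 1.92), (-3.44, 2.67), (-4.17, 3.48)]
[(-0.67, 0.86), (-1.29, 1.76), (-1.83, 2.71), (-2.31, 3.69), (-2.72, 4.7)]
[(-0.34, 1.04), (-0.6, 2.1), (-0.79, 3.17), (-0.91, 4.26), (-0.95, 5.35)]
```

drive_tool(targets=[0.09, -0.7, 0.1, -3.8, 0, 0.09, -1.5, 0.2, -7.6, -7.5, 0.09, -2.2, 0.4, -11.4, -15, 0.09, -3, 0.5, -15.2, -22.5, 0.09, -3, 0.5, -15.2, -30])

```text
t: 35.85
tcp_pos: [0.5619, 0.0034, 0.2921]
ee_rot: [179.8, -0.5, 21.0]
ft_force: [-0.5, -0.2, 0.4]
width: 0.0399
gripper_force: 0.0
```

drive_tool(targets=[0.09, 0, 0, 0, -7.5, 0.09, 0, 0, 0, -15, 0.09, 0, 0, 0, -22.5, 0.09, 0, 0, 0, -30, 0.09, 0, 0, 0, -37.5])

```text
t: 36.35
tcp_pos: [0.5597, 0.0027, 0.286]
ee_rot: [180.0, -0.0, 58.5]
ft_force: [0.8, 0.1, 0.3]
width: 0.0394
gripper_force: 0.0
```

```bash
python3 - <<'E'
from h import *
s=ctrl.get_state();p=s["tcp_pos"];print(p,s["ee_rot"],s["joints"])
x,y=cw(.0878,-.06)
plan([(x,y,.285,80.7,.09,.04)])
E
```

```text
[0.55968159 0.0026973  0.28604585] [ 1.79986144e+02 -1.62811047e-03  5.84512925e+01] [ 18.71695611  15.03478101 -30.79942486  97.42182374   8.14700221
  69.7643114  -45.59403105]
[0.09, 0.5, 2.97, 0.03, -5.6, 0.09, 1.01, 5.93, 0.05, -11.1, 0.09, 1.51, 8.9, 0.08, -16.7, 0.09, 2.02, 11.87, 0.1, -22.2]
```

drive_tool(targets=[0.09, 0.5, 3, 0, -5.6, 0.09, 1, 5.9, 0, -11.1, 0.09, 1.5, 8.9, 0, -16.7, 0.09, 2, 11.9, 0, -22.2, 0.09, 2, 11.9, 0, -22.2])

```text
t: 36.85
tcp_pos: [0.6735, -0.0458, 0.2845]
ee_rot: [-180.0, 0.0, 80.3]
ft_force: [1.2, -0.0, 0.1]
width: 0.0398
gripper_force: 0.0
```

drive_tool(targets=[0.09, 0, 0, 2, 0, 0.09, 0, 0, 4, 0, 0.09, 0, 0, 4, 0])

```text
t: 37.15
tcp_pos: [0.6691, -0.0431, 0.2431]
ee_rot: [-179.7, 0.1, 80.3]
ft_force: [-0.2, -0.2, -0.1]
width: 0.0398
gripper_force: 0.0
```

```bash
python3 - <<'E'
from h import *
s=ctrl.get_state();p=s["tcp_pos"];print(p,s["ee_rot"],s["ft_force"])
x,y=cw(.0878,-.06)
plan([(x,y,.2085,80.7,.09,.04)])
E
```

```text
[ 0.66909795 -0.04305884  0.24305688] [-1.79703763e+02  5.43254107e-02  8.03106500e+01] [-0.24275342 -0.15706649 -0.11742868]
[0.09, 0.12, 0.21, 3.46, -0.4]
```

drive_tool(targets=[0.09, 0.1, 0.2, 1.2, 0, 0.09, 0.1, 0.2, 2.4, 0, 0.09, 0.1, 0.2, 3.6, 0, 0.09, 0.1, 0.2, 3.6, 0])

```text
t: 37.55
tcp_pos: [0.6724, -0.0427, 0.2074]
ee_rot: [-179.8, 0.0, 80.3]
ft_force: [-0.2, -0.7, 0.2]
width: 0.04
gripper_force: 0.0
```

drive_tool(targets=[1, 0, 0, 0, 0, 1, 0, 0, 0, 0, 1, 0, 0, 0, 0, 1, 0, 0, 0, 0, 1, 0, 0, 0, 0], force=25)

```text
t: 38.05
tcp_pos: [0.6743, -0.0426, 0.2102]
ee_rot: [179.9, -0.0, 80.3]
ft_force: [1.6, 0.0, 1.1]
width: 0.0076
gripper_force: 25.0
```

```bash
python3 - <<'E'
import numpy as np
R=15.6;ths=np.linspace(1.77,0,21)
for k in range(0,20,5):
    a=ths[k];print([(round(float(-(np.cos(ths[k+i])-np.cos(a))*R),2),round(float(-(np.sin(ths[k+i])-np.sin(a))*R),2)) for i in range(1,6)])
E
```

```text
[(-1.36, -0.21), (-2.74, -0.3), (-4.12, -0.27), (-5.49, -0.12), (-6.85, 0.15)]
[(-1.32, 0.39), (-2.61, 0.9), (-3.84, 1.52), (-5.02, 2.24), (-6.12, 3.07)]
[(-1.03, 0.92), (-1.97, 1.93), (-2.82, 3.02), (-3.57, 4.17), (-4.22, 5.39)]
[(-0.54, 1.27), (-0.96, 2.59), (-1.26, 3.93), (-1.44, 5.3), (-1.5, 6.68)]
```

drive_tool(targets=[1, 0, -1.35, -0.2, 0, 1, 0, -2.75, -0.3, 0, 1, 0, -4.1, -0.25, 0, 1, 0, -5.5, -0.1, 0, 1, 0, -6.85, 0.15, 0])

```text
t: 38.55
tcp_pos: [0.6074, -0.0314, 0.2094]
ee_rot: [179.7, -0.0, 80.3]
ft_force: [3.4, -1.4, 0.7]
width: 0.0071
gripper_force: 25.0
```

drive_tool(targets=[1, 0, -1.3, 0.4, 0, 1, 0, -2.6, 0.9, 0, 1, 0, -3.85, 1.5, 0, 1, 0, -5, 2.25, 0, 1, 0, -6.1, 3.05, 0])

```text
t: 39.05
tcp_pos: [0.5466, -0.0213, 0.1784]
ee_rot: [179.8, 0.0, 80.3]
ft_force: [0.8, -0.9, 1.4]
width: 0.0069
gripper_force: 25.0
```

drive_tool(targets=[1, 0, -1, 0.9, 0, 1, 0, -2, 1.9, 0, 1, 0, -2.8, 3, 0, 1, 0, -3.6, 4.2, 0, 1, 0, -4.2, 5.4, 0])

```text
t: 39.55
tcp_pos: [0.5042, -0.014, 0.1231]
ee_rot: [180.0, 0.0, 80.3]
ft_force: [0.7, -1.7, 1.2]
width: 0.0069
gripper_force: 25.0
```

drive_tool(targets=[1, 0, -0.55, 1.3, 0, 1, 0, -0.95, 2.6, 0, 1, 0, -1.25, 3.9, 0, 1, 0, -1.45, 5.3, 0, 1, 0, -1.5, 6.5, 0])

```text
t: 40.05
tcp_pos: [0.489, -0.0113, 0.0572]
ee_rot: [-179.9, 0.0, 80.3]
ft_force: [-1.1, -2.3, 2.6]
width: 0.0072
gripper_force: 25.0
```

drive_tool(targets=[1, 0, 0, 0.2, 0, 1, 0, 0, 0.4, 0, 1, 0, 0, 0.4, 0])

```text
t: 40.35
tcp_pos: [0.489, -0.0113, 0.0544]
ee_rot: [-179.9, 0.0, 80.3]
ft_force: [-2.9, -1.9, 0.8]
width: 0.0073
gripper_force: 25.0
```

drive_tool(targets=[1, 0, 0, 0.3, 0, 1, 0, 0, 0.3, 0])

```text
t: 40.55
tcp_pos: [0.4891, -0.0111, 0.053]
ee_rot: [-179.9, 0.1, 80.3]
ft_force: [-9.0, -1.4, 21.8]
width: 0.0071
gripper_force: 25.0
```

drive_tool(targets=[1, 0, 0, 0.3, 0, 1, 0, 0, 0.3, 0])

```text
t: 40.75
tcp_pos: [0.4892, -0.0107, 0.0507]
ee_rot: [-180.0, 0.1, 80.3]
ft_force: [-11.7, -0.1, 28.1]
width: 0.0074
gripper_force: 25.0
```

drive_tool(targets=[0.18, 0, 0, -0.6, 0, 0.18, 0, 0, -0.6, 0, 0.18, 0, 0, -0.6, 0, 0.18, 0, 0, -4, 0, 0.18, 0, 0, -8, 0])

```text
t: 41.25
tcp_pos: [0.4884, -0.0111, 0.1278]
ee_rot: [-179.8, -0.0, 80.3]
ft_force: [0.3, -0.5, 0.1]
width: 0.0355
gripper_force: 0.0
```

drive_tool(targets=[0.18, 0, 0, -4, 0, 0.18, 0, 0, -6, 0, 0.18, 0, 0, -6, 0])

```text
t: 41.55
tcp_pos: [0.492, -0.011, 0.1913]
ee_rot: [179.7, -0.0, 80.3]
ft_force: [-0.0, -0.9, -0.4]
width: 0.0362
gripper_force: 0.0
```

```bash
python3 - <<'E'
from h import *
s=ctrl.get_state();p=s["tcp_pos"];print(s["t"],p,s["ee_rot"],s["ft_force"])
d=grab("scene",12);d5=load("scene",5);g=lambda i:cv2.cvtColor(i["img"],cv2.COLOR_RGB2GRAY)
# lid region free of hand/shadow: rear edge and +y end, rows 225..285, cols 300..400
for (x0,y0,x1,y1) in((320,240,395,280),(290,225,330,265)):
    r=cv2.matchTemplate(g(d)[y0-8:y1+8,x0-8:x1+8],g(d5)[y0:y1,x0:x1],cv2.TM_CCOEFF_NORMED);m=cv2.minMaxLoc(r);print(round(m[1],3),m[3][0]-8,m[3][1]-8)
plan([(.4665,.1125,p[2],80.7,.18,.04),(.4665,.1125,.14,80.7,.18,.03),(.4665,.1125,.11,80.7,.18,.02)])
crop(d,270,160,430,290,5,"pics/c12.png")
E
```

```text
41.55 [ 0.4920425  -0.01096357  0.19129366] [ 1.79662785e+02 -4.48329515e-02  8.03101226e+01] [-0.00848579 -0.884585   -0.39638674]
0.998 0 0
0.997 0 0
[0.18, 2.95, -1.12, -0.05, -0.1, 0.18, 5.9, -2.24, -0.1, -0.2, 0.18, 8.84, -3.35, -0.15, -0.3, 0.18, 11.79, -4.47, -0.19, -0.4, 0.18, 11.79, -4.47, 2.37, -0.4]
[0.18, 0.0, 0.0, 2.56, -0.0, 0.18, 0.0, 0.0, 4.06, -0.0, 0.18, 0.0, 0.0, 5.56, -0.0]
```

The lid image matches the shut reference, with zero shift and 0.998 correlation. Now the hasp.

drive_tool(targets=[0.18, 2.95, -1.1, 0, 0, 0.18, 5.9, -2.2, 0, 0, 0.18, 8.8, -3.3, 0, 0, 0.18, 11.8, -4.5, 0, 0, 0.18, 11.8, -4.5, 2.4, 0])

```text
t: 42.1
tcp_pos: [0.4654, 0.118, 0.1653]
ee_rot: [179.8, -0.2, 80.7]
ft_force: [0.7, -0.2, 0.3]
width: 0.0361
gripper_force: 0.0
```

drive_tool(targets=[0.18, 0, 0, 1.5, 0, 0.18, 0, 0, 1.5, 0, 0.18, 0, 0, 1.5, 0])

```text
t: 42.4
tcp_pos: [0.4645, 0.1125, 0.1486]
ee_rot: [-179.9, 0.0, 80.3]
ft_force: [0.5, 0.1, 0.3]
width: 0.036
gripper_force: 0.0
```

```bash
python3 - <<'E'
from h import *
s=ctrl.get_state();p=s["tcp_pos"];print(s["t"],p,s["ee_rot"],s["ft_force"])
plan([(.466,.1128,.11,80.7,.18,.02)])
E
```

```text
42.4 [0.46450859 0.1125131  0.14862038] [-1.79864530e+02  2.16658982e-02  8.03389722e+01] [0.54446693 0.13677711 0.31264428]
[0.18, 0.03, 0.07, 1.93, -0.2, 0.18, 0.05, 0.14, 3.86, -0.4]
```

drive_tool(targets=[0.18, 0, 0.1, 1.5, 0, 0.18, 0, 0.1, 3, 0, 0.18, 0, 0.1, 4, 0, 0.18, 0, 0.1, 4, 0])

```text
t: 42.8
tcp_pos: [0.4653, 0.112, 0.1081]
ee_rot: [-179.9, 0.0, 80.3]
ft_force: [-0.7, 0.2, -0.0]
width: 0.0359
gripper_force: 0.0
```

drive_tool(targets=[1, 0, 0, 0, 0, 1, 0, 0, 0, 0, 1, 0, 0, 0, 0, 1, 0, 0, 0, 0, 1, 0, 0, 0, 0], force=14)

```text
t: 43.3
tcp_pos: [0.4656, 0.1127, 0.1097]
ee_rot: [-180.0, 0.0, 80.4]
ft_force: [-2.8, 0.4, 1.1]
width: 0.0073
gripper_force: 14.0
```

```bash
python3 - <<'E'
from h import *
s=ctrl.get_state();p=s["tcp_pos"];a=np.radians(-9.3)
xb=(p[:2]-C)@np.array([np.cos(a),np.sin(a)]);print(p,xb,s["width"],s["ft_force"])
th0=np.arccos(np.clip((xb+.068)/.08,-1,1));print(th0)
R=8;ths=np.linspace(th0,0,21)
for k in range(0,20,5):
    a=ths[k];print([(round(float((np.cos(ths[k+i])-np.cos(a))*R),2),round(float(-(np.sin(ths[k+i])-np.sin(a))*R),2)) for i in range(1,6)])
E
```

```text
[0.46560423 0.11267968 0.10968353] -0.14027026759918623 0.007332782574160069 [-2.80660747  0.4324913   1.13951568]
2.6983794039772615
[(0.53, -0.94), (1.18, -1.8), (1.93, -2.57), (2.79, -3.23), (3.73, -3.76)]
[(1.0, -0.41), (2.04, -0.67), (3.12, -0.8), (4.19, -0.78), (5.26, -0.61)]
[(1.03, 0.31), (2.02, 0.75), (2.93, 1.32), (3.76, 2.01), (4.49, 2.81)]
[(0.62, 0.89), (1.11, 1.85), (1.46, 2.86), (1.68, 3.92), (1.75, 5.0)]
```

drive_tool(targets=[1, 0, 0.5, -0.95, 0, 1, 0, 1.2, -1.8, 0, 1, 0, 1.9, -2.6, 0, 1, 0, 2.8, -3.25, 0, 1, 0, 3.7, -3.8, 0])

```text
t: 43.8
tcp_pos: [0.5038, 0.1064, 0.1483]
ee_rot: [180.0, -0.0, 80.3]
ft_force: [2.6, 3.0, -7.1]
width: 0.0074
gripper_force: 14.0
```

drive_tool(targets=[1, 0, 1, -0.4, 0, 1, 0, 2, -0.7, 0, 1, 0, 3.1, -0.8, 0, 1, 0, 4.2, -0.8, 0, 1, 0, 5.25, -0.6, 0])

```text
t: 44.3
tcp_pos: [0.5556, 0.0972, 0.1537]
ee_rot: [180.0, -0.0, 80.3]
ft_force: [-0.0, 3.1, 1.4]
width: 0.0075
gripper_force: 14.0
```

drive_tool(targets=[1, 0, 1, 0.3, 0, 1, 0, 2, 0.75, 0, 1, 0, 2.9, 1.3, 0, 1, 0, 3.75, 2, 0, 1, 0, 4.5, 2.8, 0])

```text
t: 44.8
tcp_pos: [0.5991, 0.0895, 0.1246]
ee_rot: [-180.0, 0.0, 80.3]
ft_force: [-2.3, 0.6, -0.6]
width: 0.0072
gripper_force: 14.0
```

drive_tool(targets=[1, 0, 0.6, 0.9, 0, 1, 0, 1.1, 1.85, 0, 1, 0, 1.45, 2.85, 0, 1, 0, 1.65, 3.9, 0, 1, 0, 1.7, 4.8, 0])

```text
t: 45.3
tcp_pos: [0.6144, 0.0872, 0.0769]
ee_rot: [-179.9, 0.1, 80.3]
ft_force: [-13.8, 0.5, 25.2]
width: 0.0075
gripper_force: 14.0
```

drive_tool(targets=[1, 0, 0, 0.2, 0, 1, 0, 0, 0.2, 0, 1, 0, 0, 0.2, 0])

```text
t: 45.6
tcp_pos: [0.6143, 0.0874, 0.076]
ee_rot: [-179.9, 0.1, 80.4]
ft_force: [-8.9, 1.0, 10.2]
width: 0.0075
gripper_force: 14.0
```

drive_tool(targets=[0.18, 0, 0, 0, 0, 0.18, 0, 0, 0, 0, 0.18, 0, 0, -1, 0, 0.18, 0, 0, -5, 0, 0.18, 0, 0, -10, 0])

```text
t: 46.1
tcp_pos: [0.6146, 0.0862, 0.1753]
ee_rot: [-179.8, 0.1, 80.3]
ft_force: [2.1, 0.6, 0.2]
width: 0.0357
gripper_force: 0.0
```

drive_tool(targets=[0.18, -3, -5, -2, 0, 0.18, -6, -9, -4, 0, 0.18, -10, -12, -6, 0, 0.18, -14, -14, -6, 0, 0.18, -18, -14, -6, 0])

```text
t: 46.6
tcp_pos: [0.4462, -0.0662, 0.2374]
ee_rot: [179.8, 0.1, 80.5]
ft_force: [2.2, -1.1, 0.1]
width: 0.0361
gripper_force: 0.0
```

drive_tool(targets=[0.18, -4, 0, 0, 0, 0.18, -8, 0, 0, 0, 0.18, -12, 0, 0, 0, 0.18, -12, 0, 0, 0])

```text
t: 47.0
tcp_pos: [0.4262, -0.1904, 0.2361]
ee_rot: [179.9, 0.1, 79.8]
ft_force: [-0.2, 1.1, -0.4]
width: 0.0358
gripper_force: 0.0
```

```bash
python3 - <<'E'
from h import *
s=ctrl.get_state();print(s["t"],s["tcp_pos"],s["ft_force"])
d=grab("scene",13);d0=load("scene",0);g=lambda i:cv2.cvtColor(i["img"],cv2.COLOR_RGB2GRAY)
for (x0,y0,x1,y1) in((343,212,382,248),(320,240,395,280)):
    r=cv2.matchTemplate(g(d)[y0-8:y1+8,x0-8:x1+8],g(d0)[y0:y1,x0:x1],cv2.TM_CCOEFF_NORMED);m=cv2.minMaxLoc(r);print(round(m[1],3),m[3][0]-8,m[3][1]-8)
a=np.hstack([cv2.resize(x["img"][190:285,270:400],None,fx=3,fy=3,interpolation=cv2.INTER_CUBIC) for x in(d0,d)])
b=cv2.resize(d["img"],(468,292));b=np.hstack([b,np.zeros((292,a.shape[1]-468,3),np.uint8)])
cv2.imwrite("pics/c13.png",cv2.cvtColor(np.vstack([a,b]),cv2.COLOR_RGB2BGR))
E
```

```text
47.0 [ 0.42617484 -0.19036306  0.23605853] [-0.18173515  1.09202891 -0.36411138]
0.997 0 0
0.998 0 0
```

View pics/c13.png

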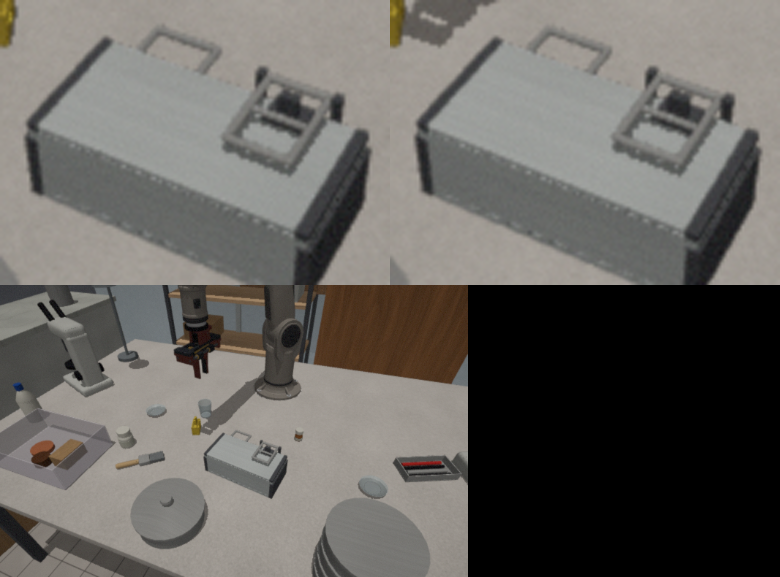

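The left pair shows the case at the start and now: the lid is shut and the hasp lies flat around the catch at (670,115). No racks remain on the bench and the bystanders are in place. Handing in.

```bash
python3 -c "
from rig import ctrl
print(ctrl.finish_job())"
```

```text
the job is handed in; nothing more can be done
None
```

I handed the job in at about 47 s with all three grey racks down in wells 1–3, the stowed rack left in well 0, the lid shut and the hasp flat over the catch; the final picture matches the start, but the judge gave no result.

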